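Shoot the end stop and hold a soft-jaw blank in the marking-out jig

ROBOT

A 6-joint arm with a two-finger parallel gripper is mounted at the origin on a cart in front of the work surface, level with it; the furniture and walls round the work are solid. World frame = base frame: x ahead of the robot, y to its left, z up, the work surface at z = 0. Lengths are in m, angles in rad, forces in N, time in s.
With the tool pointing down it reaches from about 0.25 to 0.775 m from the base axis. Payload 4 kg.
Tool frame: the origin (TCP) lies midway between the tips of the shut fingers; the grasp point (between the pads) lies 19 mm behind it; z points along the fingers, y is the direction in which the jaws open and shut (so a half turn about z gives the same grasp; the last joint's range is limited). The gripper opens to 94 mm and grips with 3 to 60 N. Pads are 16 mm wide; open, the fingers measure 119 mm over their backs; the gripper's body (75 mm by 177 mm) begins 78 mm behind the grasp point.
Start: joints at [1.002, 0.087, 1.371, -0, 1.684, -0.103], TCP at [0.247, 0.491, 0.178] pointing down, gripper open.
Joint ranges: [-3.1, 3.1], [-0.76, 2.03], [0.27, 2.55], [-1.08, 4.22], [0.17, 2.65], [-2.57, 2.57]. Speed limits (rad/s): [2.79, 2.79, 3.14, 3.14, 3.14, 3.14].

INTERFACE

Orientations are given as [roll, pitch, yaw] about the fixed x, y, z axes, in that order (R = Rz(yaw) Ry(pitch) Rx(roll)).
In Python, from bench import robot gives the robot as it stands.
- The arm moves only by the tool drive_tool, never from a script. Its argument "series" is a list that holds one entry, the list of rows, each a list of 7 numbers: the turn, a rotation vector about the tool's x, y, z in rad, then the shift along the tool's x, y, z in cm, then the opening in per cent of the stroke, from 0 (shut) to 100 (fully open). In form: [[[rx, ry, rz, tx, ty, tz, fingers], ...]]. A call has 1 to 20 rows; each row is the pose to reach, as a shift and turn from the pose measured when the call began, along the tool's axes at that moment; what a row does not reach only later rows make up. A row lasts 1/10 s, in which the tool goes at most 50 mm and 8.59 degrees, less where a joint would pass 70% of its speed; a pose out of reach is approached as far as the arm can. A call with a gripper value outside its range is refused whole. The fingers move at their own pace and stop on an object; the grip force is fixed at half the most. Time passes only in rows, so rows that repeat a pose let the fingers close. It gives the time, the measured TCP pose, the force and the opening at its end, in the units of the state.
- robot.get_obs(): the state, without advancing time (a new reading comes with each control period).
- robot.snapshot(name): name is "side" or "top" or "wrist"; returns a dict with "img" (480x640x3 uint8, blue, green, red), "depth" (480x640 float32, m along the optical axis (not along the pixel's ray), 0 where there is no reading), "vertical_fov" (degrees; the focal length in pixels is half the picture's height over the tangent of half this angle, whatever the lens; pixels are square), "cx", "cy" (the principal point, pixels), "rvec" (rotation vector, rad) and "tvec" (3), from world to camera coordinates, as OpenCV has them. Camera axes: x right, y down, z forward; pixel columns grow to the right and rows downward; lengths in m; the calibration is good to about 2 mm. A picture is of the moment at which its call begins.
- robot.close_job(): hands the job in, once; it reports no verdict.
The state is a dict: "time": time; "joint_positions": joint angles; "qvel": joint speeds; "joint_torque": joint torques, N m; "tool_pos": TCP position; "ee_rot": TCP orientation; "wrist_force": force on the tool from outside, world axes, zero at the start; "wrist_torque": the same for the moment, N m; "width": finger opening in m.
Only numpy, scipy, OpenCV 4.12 (cv2) and the standard library are available. Lean on these libraries where they do the work, as an engineer would, in place of code of your own. Each camera call takes 0.05 s, during which the arm holds its last target.

TASK

I want to mark out this aluminium soft-jaw blank. First slide the jig's stop bolt by its red knob fully home into the keeper in the fence; then set the blank flat on the jig table with its long side along the fence and one end to the bolt, and press it firmly into that corner, against fence, bolt and table at once. Finish while still holding it pressed there, do not let go or draw back, and leave the caliper, marker and brush where they lie.

Things in the scene. Friction and masses are not known exactly. Their poses are not given: they have to be found in the camera images.
- jig: Fixed marking-out jig on the bench: flat grey table 16 mm above the bench, x -100 to +85, y -80 to +80 mm. Origin on the bench; +x points to the fence, z up. Fence: bright steel rail on the far edge, 12 mm above the table, its face at x = +65 mm. Bolt track with two black saddles (x -97 to -83 and +1 to +13 mm, 14.5 mm high) at y -72 to -38 mm; the table is clear for y > -38 mm.
- stop_bolt (a joint): Travel in m of the stop bolt: 0 drawn back, 0.062 fully home in the keeper. A steel bar 12 mm wide, 1 to 11 mm above the table, that slides along the jig's +x on the line y = -55 mm with about 1.5 N of friction and stays where left. Home, it crosses the table to the fence, where a black keeper strap (36 mm along y) covers its end; its side at y = -49 mm is the end stop.
- bolt_knob (a point): Middle of the bolt's upright red knob, a cylinder 16 mm across and 23 mm tall on an 8 mm stem; it stands 39 mm above the table (55 mm above the bench), its top 12 mm higher, its underside 12 mm lower. It moves with the bolt.
- jig_corner (a point): The corner to seat the blank in, at table height, where the fence face meets the side of the bolt when home (jig x = +65, y = -49 mm). Axes as the jig's. The blank belongs on the -x, +y side of it: seated, its origin is 20 mm to -x and 40 mm to +y of this point.
- jaw_blank: Loose aluminium block with two counterbored holes in its top, 40 mm (x) x 80 mm (y, long) x 36 mm high, about 0.3 kg, lying on the bench. Origin at the centre of its underside, z up; half a turn about z makes no difference. It slides on the oiled jig and bolt with a friction coefficient of about 0.2.
- caliper: Digital caliper, 225 x 71 x 16 mm, loose on the bench; leave it alone.
- marker: Black marker pen, 124 mm long, 15 mm thick, loose on the bench; leave it alone.
- brush: Bench brush with wooden handle, 181 x 32 x 12 mm, loose on the bench; leave it alone.
Things that resemble listed ones, but are neither listed nor needed, are in the scene too. Of the things that look like the jaw_blank, take the one that is farthest from the robot's base at the start.

How it is judged:
By the outcome, as a careful person would: the job done as asked, in the order asked, and still so for the second after the job is handed in, while the arm keeps its last pose, push and grip.
It also fails if it takes over 58 s, if anything falls off the work surface, if the arm or the gripper's body presses on something with over 40 N, if the wrist force passes 120 N, or if a joint passes its speed limit or range.

## Working session

There is one attempt and no reset: what is moved stays moved. The work goes in short steps, Python scripts to look and compute and a tool call to move; the robot and the scene stay as the last step left them, time stands still between calls to the robot, and variables do not carry over. Pictures are saved under pics/ and viewed, and the job is handed in when it is done.

Besides the shell and the picture viewer there is one more tool, called after ">>>" in YAML: its name, and indented under it one key for each argument. drive_tool: Moves the arm, as the interface text tells. Its arguments: {"type":"object","properties":{"series":{"type":"array","items":{"type":"array","items":{"type":"array","items":{"type":"number"}}}}},"required":["series"]}

```bash
mkdir -p pics; ls
cat > h.py <<'E'
import numpy as np, cv2
from bench import robot
from scipy.spatial.transform import Rotation as R
def snap(n):
    s=robot.snapshot(n); h=s['img'].shape[0]
    s['f']=h/2/np.tan(np.radians(s['vertical_fov'])/2)
    s['Rm']=cv2.Rodrigues(np.array(s['rvec'],float))[0]; s['t']=np.array(s['tvec'],float).ravel()
    return s
def cloud(s):
    v,u=np.mgrid[0:480,0:640]; d=s['depth']
    P=np.stack([(u-s['cx'])/s['f']*d,(v-s['cy'])/s['f']*d,d],-1)
    W=(P-s['t'])@s['Rm']
    W[d==0]=np.nan
    return W
def proj(s,p):
    c=np.atleast_2d(p)@s['Rm'].T+s['t']
    return np.stack([c[:,0]/c[:,2]*s['f']+s['cx'],c[:,1]/c[:,2]*s['f']+s['cy']],-1)
def plan(rows_target, o=None):
    """targets: world pos, rotation R -> row turn/shift"""
    o=o or robot.get_obs(); 
    r=np.array(o['ee_rot'],float).ravel(); R0=R.from_euler('xyz',r); p=np.array(o['tool_pos'])
    for pos,Rt in rows_target:
        rv=(R0.inv()*Rt).as_rotvec(); t=R0.inv().apply(np.array(pos)-p)*100
        print(np.round(rv,4),np.round(t,2))
E
python3 - <<'E'
from h import *
print(robot.get_obs())
for n in ('side','top','wrist'):
    s=snap(n); cv2.imwrite(f'pics/{n}0.png',s['img']); np.savez(f'{n}0.npz',**{k:v for k,v in s.items()})
    print(n,s['f'],s['cx'],s['cy'],-s['Rm'].T@s['t'],s['Rm'][2])
E
```

```text
pics
{'time': 0.0, 'joint_positions': array([ 1.00191225e+00,  8.79432267e-02,  1.37222824e+00, -3.28934598e-05,
        1.68360385e+00, -1.03100931e-01]), 'qvel': array([-0.00091082, -0.00185642,  0.00051456, -0.00188818,  0.00030941,
        0.00028725]), 'joint_torque': array([ 2.40033642e-04, -3.40177631e+01, -3.02424467e+01,  7.18329241e-02,
        3.30677256e-02, -1.69679884e-04]), 'tool_pos': array([0.24670461, 0.49088682, 0.17632389]), 'ee_rot': array([-3.13941823e+00, -1.92116211e-04,  2.67580563e+00]), 'wrist_force': array([-0.76996683,  0.20561646, -0.5923366 ]), 'wrist_torque': array([-0.02474411,  0.03496884, -0.01453878]), 'width': 0.09425768466916828}
side 477.713014746495 315.314005757637 231.16719305434856 [0.12333945 0.153645   0.6426631 ] [ 0.37213596 -0.64513869 -0.66731619]
top 499.54709246340735 321.3266827359793 234.16306586577403 [ 0.35327362 -0.39195635  1.04098193] [ 0.06907832 -0.00535457 -0.99759687]
wrist 352.2886529518508 319.5986587109327 240.8299027347062 [0.1851709  0.52321004 0.38306989] [ 0.21494355 -0.11050252 -0.97035481]
```

View pics/top0.png

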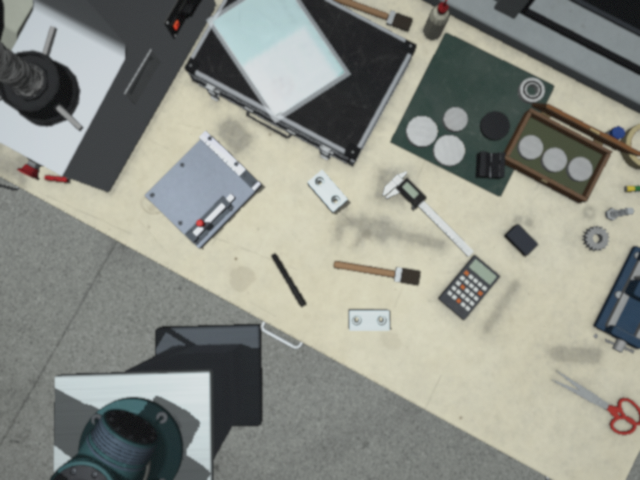

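View pics/side0.png

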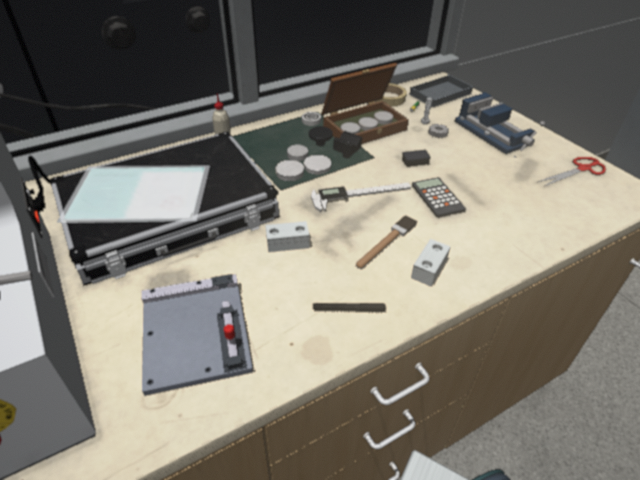

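View pics/wrist0.png

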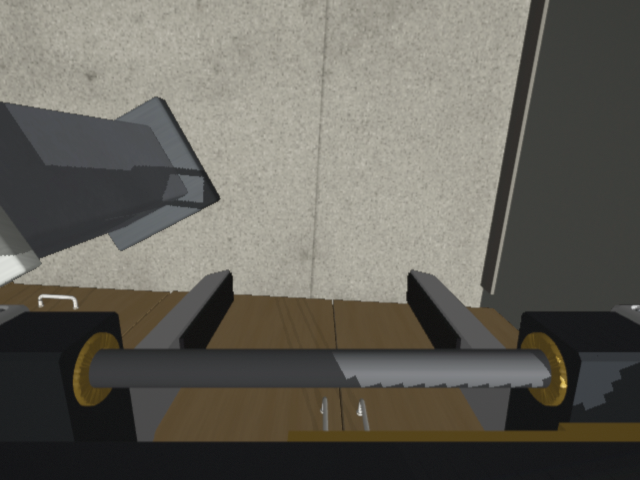

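Run:
```python
from h import *
for n,pts in (('top',[(327,190),(369,319),(203,190),(200,225),(207,135),(262,186),(148,194),(199,246),(130,430),(400,400)]),('side',[(288,236),(432,262),(229,331),(145,388),(250,372),(143,290),(236,278),(349,307)])):
    s=dict(np.load(n+'0.npz')); W=cloud(s)
    for u,v in pts: print(n,(u,v),np.round(W[v,u],4))
    print(proj(s,[[0,0,0],[.247,.491,.178],[0.6,0,0]]))
    S=cv2.resize(s['img'],None,fx=1,fy=1)
s=dict(np.load('top0.npz'))
cv2.imwrite('pics/topcrop.png',cv2.resize(s['img'][120:350,130:430],None,fx=2.6,fy=2.6,interpolation=2))
s=dict(np.load('side0.npz'))
cv2.imwrite('pics/sidecrop.png',cv2.resize(s['img'][200:400,130:460],None,fx=2.4,fy=2.4,interpolation=2))
```

```text
top (327, 190) [ 0.5128 -0.4113  0.033 ]
top (369, 319) [ 0.2508 -0.4879  0.0353]
top (203, 190) [ 0.5219 -0.1558  0.0179]
top (200, 225) [ 0.4453 -0.1596  0.0631]
top (207, 135) [ 0.6343 -0.1675  0.028 ]
top (262, 186) [ 5.301e-01 -2.756e-01  3.000e-04]
top (148, 194) [ 0.5168 -0.0417  0.016 ]
top (199, 246) [ 0.4065 -0.1462  0.017 ]
top (130, 430) [ 0.0911 -0.0657  0.1779]
top (400, 400) [-0.1219 -0.667  -0.7801]
[[ 130.75816668  448.73210811]
 [-198.22874616  345.37991343]
 [ 130.66533329  156.54369396]]
side (288, 236) [ 0.4993 -0.3954  0.0354]
side (432, 262) [ 0.2419 -0.4691  0.0351]
side (229, 331) [ 0.4451 -0.1521  0.0621]
side (145, 388) [ 0.5126 -0.0362  0.0158]
side (250, 372) [ 0.4029 -0.1385  0.0054]
side (143, 290) [ 0.6661 -0.1784 -0.0018]
side (236, 278) [ 0.5246 -0.2669  0.0254]
side (349, 307) [ 0.3297 -0.3197  0.0126]
[[ 493.32957269  659.86515516]
 [-651.67119405 1946.97073281]
 [  86.24617047  385.44265729]]
```

View pics/topcrop.png

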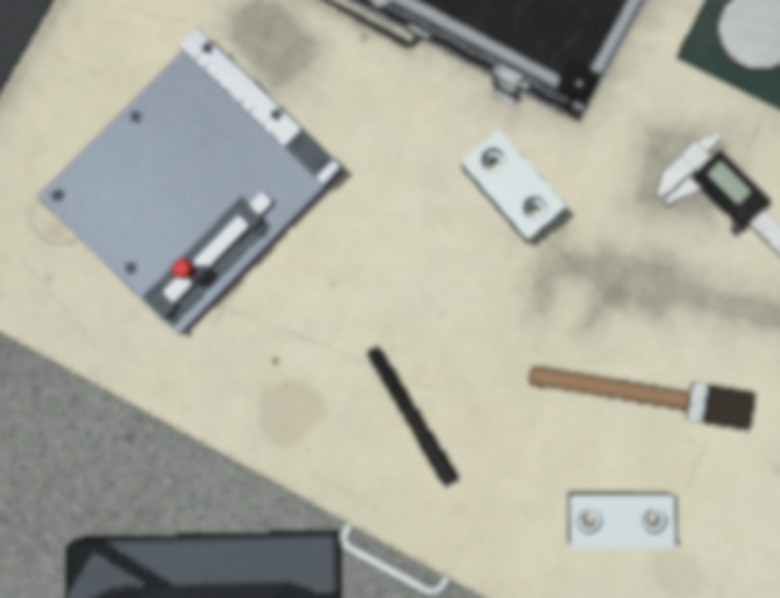

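View pics/sidecrop.png

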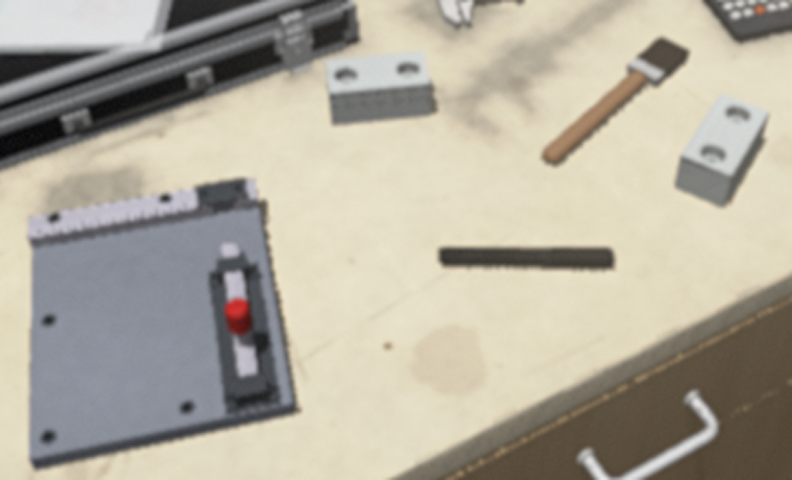

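Run:
```python
from h import *
from scipy.optimize import minimize
def rect(P):
    (c,wh,a)=cv2.minAreaRect((P*1000).astype(np.float32)); return np.round(c,1),np.round(wh,1),round(a,2)
for n in('top','side'):
    s=dict(np.load(n+'0.npz')); W=cloud(s).reshape(-1,3); W=W[~np.isnan(W[:,0])]
    m=(abs(W[:,0]-.52)<.16)&(abs(W[:,1]+.155)<.15)
    for x0,x1 in((.008,.08),(.012,.021),(.022,.035)):
        A=W[m&(W[:,2]>x0)&(W[:,2]<x1)]
        # drop outliers
        print(n,'jig',len(A),rect(A[:,:2]),np.median(A[:,2]))
    for c in((.51,-.41),(.25,-.485)):
        m2=(np.hypot(W[:,0]-c[0],W[:,1]-c[1])<.07)&(W[:,2]>.031)&(W[:,2]<.045)
        A=W[m2]; print(n,'blank',len(A),rect(A[:,:2]),np.median(A[:,2]),A[:,:2].mean(0))
    I=s['img'].reshape(-1,3).astype(int); Wf=cloud(s).reshape(-1,3)
    red=(I[:,2]>130)&(I[:,1]<90)&(abs(Wf[:,0]-.45)<.08)&(abs(Wf[:,1]+.155)<.08)
    print('knob',red.sum(),np.median(Wf[red],0),Wf[red].min(0),Wf[red].max(0))
    top=red&(Wf[:,2]>.064); print(Wf[top].mean(0), top.sum())
    b=W[(abs(W[:,0]-.45)<.2)&(abs(W[:,1]+.3)<.2)&(abs(W[:,2])<.004)]; print('bench z',np.median(b[:,2]))
```

```text
top jig 7940 (array([ 520.7, -155. ]), array([318.6, 299.9]), 0.01) 0.01632446383801034
top jig 5547 (array([ 521.5, -155. ]), array([299.9, 316.2]), 89.99) 0.015457377105984414
top jig 1408 (array([ 603.3, -160.7]), array([264. , 290.1]), 41.32) 0.02746758612536038
top blank 651 (array([ 511.1, -411.7]), array([80. , 40.2]), 38.96) 0.03536620971845002 [ 0.5112156  -0.41173988]
top blank 695 (array([ 248.5, -488.1]), array([80.6, 39.7]), 88.51) 0.035328798264494074 [ 0.24787808 -0.4878831 ]
knob 31 [ 0.44928228 -0.15959743  0.0647541 ] [ 0.44519065 -0.16430246  0.06230551] [ 0.45517823 -0.15224898  0.0682787 ]
[ 0.44991874 -0.15800404  0.06580811] 18
bench z -0.0005786471361343259
side jig 11689 (array([ 520.2, -154.9]), array([299.7, 319.8]), 89.93) 0.01568993841958114
side jig 8614 (array([ 520.9, -155.4]), array([298.7, 315.3]), 89.94) 0.0152268178467693
side jig 1836 (array([ 604.8, -161.2]), array([261.1, 290.8]), 39.41) 0.027202782256906886
side blank 584 (array([ 510.7, -409.2]), array([79.9, 44.1]), 39.42) 0.03499591037731524 [ 0.50988034 -0.40742363]
side blank 656 (array([ 247.5, -485.7]), array([82. , 40.1]), 88.01) 0.034894044516174796 [ 0.24721775 -0.4829284 ]
knob 61 [ 0.44808186 -0.15442718  0.06365951] [ 0.44270707 -0.17954195  0.01698354] [ 0.48301669 -0.14912419  0.06604578]
[ 0.44770974 -0.15521377  0.06489241] 24
bench z -0.0009196914849578986
```

Run:
```python
from h import *
for n,seed,t in(('top',(190,185),None),('side',(340,180),None)):
    s=dict(np.load(n+'0.npz')); W=cloud(s)
    z=W[...,2]
    for lo,hi in((.010,.022),(.009,.08)):
        m=((z>lo)&(z<hi)).astype(np.uint8)
        m=cv2.morphologyEx(m,cv2.MORPH_OPEN,np.ones((3,3)))
        k,l=cv2.connectedComponents(m); A=W[l==l[seed]]
        print(n,l[seed],len(A),cv2.minAreaRect((A[:,:2]*1000).astype(np.float32)), np.median(A[:,2]))
    # fence
    # Candidate jig pose from rect; overlay
    def ov(c,yaw,nm):
        Rz=R.from_euler('z',yaw,degrees=True)
        P=lambda x,y,zz:Rz.apply([[x/1000,y/1000,zz/1000]])[0]+[c[0],c[1],0]
        im=cv2.resize(s['img'],None,fx=3,fy=3,interpolation=2)
        def line(pts,col):
            q=(proj(s,np.array([P(*p) for p in pts]))*3+1).astype(int); cv2.polylines(im,[q.reshape(-1,1,2)],True,col,1)
        line([(-100,-80,16),(85,-80,16),(85,80,16),(-100,80,16)],(0,0,255))
        line([(65,-80,28),(85,-80,28),(85,80,28),(65,80,28)],(0,255,0))
        line([(-97,-72,30.5),(-83,-72,30.5),(-83,-38,30.5),(-97,-38,30.5)],(255,0,255))
        line([(1,-72,30.5),(13,-72,30.5),(13,-38,30.5),(1,-38,30.5)],(255,0,255))
        q=proj(s,np.array([P(-7.5,0,16)]))[0]*3
        x,y=q.astype(int); cv2.imwrite(nm,im[max(0,y-300):y+300,max(0,x-320):x+320])
    np.set_printoptions(suppress=True)
    s['ov']=ov
    b=cv2.boxPoints(cv2.minAreaRect((A[:,:2]*1000).astype(np.float32))); print(b)
```

```text
top 27 5558 ((515.4239501953125, -147.04507446289062), (161.59002685546875, 165.09967041015625), 44.76123046875) 0.015386744554175644
top 19 6849 ((522.4584350585938, -154.09547424316406), (161.5898895263672, 185.12030029296875), 44.52872085571289) 0.01594598790089685
[[ 399.95044  -144.76825 ]
 [ 529.76917  -276.74033 ]
 [ 644.96643  -163.4227  ]
 [ 515.1477    -31.450623]]
side 83 8566 ((518.831787109375, -148.5615692138672), (160.20082092285156, 178.82623291015625), 44.7736930847168) 0.015206647496141458
side 22 10285 ((522.0078735351562, -151.68533325195312), (160.22314453125, 188.2092742919922), 44.72233963012695) 0.015497223481714235
[[ 398.8678   -141.19388 ]
 [ 531.3054   -274.9213  ]
 [ 645.14795  -162.17679 ]
 [ 512.7103    -28.449371]]
```

Run:
```python
from h import *
s=dict(np.load('top0.npz')); W=cloud(s).reshape(-1,3); s2=dict(np.load('side0.npz'));W=np.vstack([W,cloud(s2).reshape(-1,3)])
W=W[~np.isnan(W[:,0])]
print('cols y:',[round(y,2) for y in np.arange(.3,-.6,-.05)])
for x in np.arange(.1,.95,.05):
    r=[]
    for y in np.arange(.3,-.6,-.05):
        m=(abs(W[:,0]-x)<.025)&(abs(W[:,1]-y)<.025); r.append(int(1000*np.percentile(W[m,2],98)) if m.sum()>3 else None)
    print(round(x,2),r)
plan([((.45,-.158,.178),R.from_euler('xyz',[np.pi,0,np.radians(44.65)]))])
```

```text
cols y: [np.float64(0.3), np.float64(0.25), np.float64(0.2), np.float64(0.15), np.float64(0.1), np.float64(0.05), np.float64(0.0), np.float64(-0.05), np.float64(-0.1), np.float64(-0.15), np.float64(-0.2), np.float64(-0.25), np.float64(-0.3), np.float64(-0.35), np.float64(-0.4), np.float64(-0.45), np.float64(-0.5), np.float64(-0.55)]
0.1 [-771, -770, -685, 3, 3, 13, 196, 206, 190, 2, -679, -771, -773, -768, None, None, 0, 1]
0.15 [-770, -771, -700, 1, 2, 2, 3, 2, 2, 1, -675, -770, None, None, 0, 1, 2, 3]
0.2 [-771, -770, -771, -770, -771, -772, -772, -771, -771, -772, None, -96, -3, 0, 1, 2, 2, 2]
0.25 [-770, -771, -771, -770, -771, -771, -770, -771, -774, None, -9, 0, 1, 2, 2, 37, 38, 35]
0.3 [-771, -770, -771, -771, -771, -770, -773, None, None, 0, 1, 2, 3, 15, 2, 2, 2, 10]
0.35 [-771, -770, -772, -771, -773, None, None, 0, 1, 2, 2, 2, 14, 12, 9, 13, 13, 13]
0.4 [-772, -772, -770, None, None, 0, 1, 1, 9, 30, 2, 2, 12, 2, 2, 2, 2, 2]
0.45 [-771, None, None, None, 2, 2, 2, 6, 19, 64, 26, 2, 2, 2, 32, 3, 3, 2]
0.5 [None, None, 2, 2, 2, 190, 2, 17, 18, 18, 30, 26, 2, 12, 38, 37, 3, 16]
0.55 [-1, 2, 3, 158, 199, 202, 201, 16, 18, 18, 28, 32, 2, 26, 37, 72, 2, 13]
0.6 [0, 2, 2, 203, 263, 263, 242, 2, 17, 28, 29, 3, 2, 68, 73, 74, 73, 3]
0.65 [0, 4, None, 205, 265, 364, 462, 210, 2, 29, 3, 29, 76, 76, 74, 74, 74, 9]
0.7 [None, None, None, None, 265, 352, 459, 215, 139, 42, 72, 75, 79, 79, 78, 75, 74, 73]
0.75 [None, None, None, None, 213, 243, 301, 347, 345, 74, 74, 78, 79, 79, 79, 77, 74, 74]
0.8 [None, 67, 81, None, 222, 253, 290, None, 272, 221, 78, 79, 79, 79, 79, 75, 74, 74]
0.85 [None, 73, 94, 94, None, None, None, None, None, 237, 135, 80, 80, 80, 78, 74, 75, 73]
0.9 [None, None, 94, 95, None, None, None, None, None, 236, 223, 78, 79, 79, 74, 73, 14, 13]
[-1.3000e-03  1.5000e-03  1.8965e+00] [-47.31 -48.86  -0.07]
```

Run:
```python
from h import *
D=lambda y:R.from_euler('xyz',[np.pi,0,np.radians(y)])
plan([((.30,.25,.178),D(110)),((.31,.05,.178),D(75)),((.45,-.158,.15),D(44.65))])
```

```text
[-1.70e-03  5.00e-04  7.56e-01] [-15.58 -19.14  -0.11]
[-1.6000e-03  1.1000e-03  1.3668e+00] [-25.46 -36.56  -0.08]
[-1.3000e-03  1.5000e-03  1.8965e+00] [-47.31 -48.85   2.73]
```

>>> drive_tool:
  series:
    - [[0, 0, 0.13, -2.6, -3.2, 0, 100], [0, 0, 0.25, -5.2, -6.4, 0, 100], [0, 0, 0.38, -7.8, -9.6, 0, 100], [0, 0, 0.5, -10.4, -12.8, 0, 100], [0, 0, 0.63, -13, -16, 0, 100], [0, 0, 0.76, -15.6, -19.1, 0, 100], [0, 0, 0.88, -17.6, -22.6, 0, 100], [0, 0, 1.0, -19.6, -26.1, 0, 100], [0, 0, 1.12, -21.6, -29.6, 0, 100], [0, 0, 1.24, -23.5, -33.1, 0, 100], [0, 0, 1.37, -25.5, -36.6, 0, 100], [0, 0, 1.48, -29.5, -39, 0.5, 100], [0, 0, 1.58, -33.5, -41.2, 1, 100], [0, 0, 1.68, -37.5, -43.5, 1.5, 100], [0, 0, 1.79, -41.5, -45.7, 2, 100], [0, 0, 1.897, -45, -47.5, 2.5, 100], [0, 0, 1.897, -47.3, -48.85, 2.7, 60], [0, 0, 1.897, -47.3, -48.85, 2.7, 60]]

```text
time: 1.95
tool_pos: [0.4503, -0.1602, 0.1487]
ee_rot: [-3.14, 0.003, 0.776]
wrist_force: [0.5, 1.0, 0.7]
width: 0.0813
```

Run:
```python
from h import *
s=snap('wrist'); np.savez('wrist1.npz',**s); cv2.imwrite('pics/wrist1.png',s['img'])
o=robot.get_obs(); print(o['time'],o['tool_pos'],o['ee_rot'],o['wrist_force'],o['width'],o['joint_positions'])
W=cloud(s).reshape(-1,3); I=s['img'].reshape(-1,3).astype(int)
red=(I[:,2]>110)&(I[:,1]<70)&(I[:,0]<70)&(W[:,2]<.09)
print(red.sum(),np.median(W[red],0)); t=red&(W[:,2]>.062); print(t.sum(),W[t].mean(0),W[t].min(0),W[t].max(0))
```

```text
2.0 [ 0.44967013 -0.15857602  0.14915378] [-3.13913023e+00  2.41195593e-03  7.76940743e-01] [-0.80739252 -0.04262739 -0.10966978] 0.0773708162816475 [-4.56849834e-01 -6.67061382e-02  1.58199175e+00 -1.46455777e-03
  1.62942844e+00  3.36925180e-01]
244 [ 0.45155732 -0.15534125  0.06389776]
218 [ 0.45134827 -0.15544358  0.06400926] [ 0.44453237 -0.16282395  0.06202811] [ 0.45851705 -0.14831044  0.06620996]
```

View pics/wrist1.png

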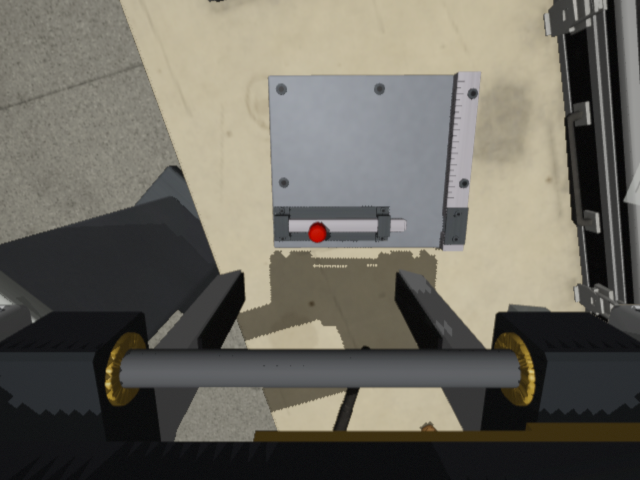

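Run:
```python
from h import *
s=dict(np.load('wrist1.npz')); W=cloud(s); z=W[...,2]
m=((z>.007)&(z<.08)).astype(np.uint8); m=cv2.morphologyEx(m,cv2.MORPH_OPEN,np.ones((3,3)))
k,l=cv2.connectedComponents(m); A=W[l==l[130,350]]
r=cv2.minAreaRect((A[:,:2]*1000).astype(np.float32)); print(r, np.median(z[120:160,320:400]))
print(proj(s,[[.4497,-.1586,.149],[.45,-.156,.067]]))
F=W[95:200,462:472].reshape(-1,3); print('fence top z',np.nanmedian(F[:,2]))
K=W[215:240,448:462].reshape(-1,3); print('keeper z',np.nanmedian(K[:,2]))
D=lambda y:R.from_euler('xyz',[np.pi,0,np.radians(y)])
plan([((.450,-.1562,.046),D(44.65)),((.450,-.1562,.07),D(44.65))])
```

```text
((524.1255493164062, -151.91050720214844), (160.3037567138672, 185.3153839111328), 44.59196853637695) nan
[[317.02960811 270.01498073]
 [315.85100568 236.07552128]]
fence top z 0.027422133943306157
keeper z 0.029933644628894984
[-0.0025  0.0024 -0.0024] [ 0.21 -0.12 10.32]
[-0.0025  0.0024 -0.0024] [ 0.21 -0.13  7.92]
```

>>> drive_tool:
  series:
    - [[0, 0, 0, 0.2, -0.1, 3.5, 50], [0, 0, 0, 0.2, -0.1, 7, 45], [0, 0, 0, 0.2, -0.1, 9, 40], [0, 0, 0, 0.2, -0.1, 10.3, 40], [0, 0, 0, 0.2, -0.1, 10.3, 40], [0, 0, 0, 0.2, -0.1, 10.3, 0], [0, 0, 0, 0.2, -0.1, 10.3, 0], [0, 0, 0, 0.2, -0.1, 10.3, 0], [0, 0, 0, 0.2, -0.1, 10.3, 0], [0, 0, 0, 0.2, -0.1, 10.3, 0]]

```text
time: 3.0
tool_pos: [0.4504, -0.1566, 0.0467]
ee_rot: [-3.14, 0.002, 0.777]
wrist_force: [0.1, -0.7, 0.3]
width: 0.0019
```

Run:
```python
from h import *
s=snap('side'); cv2.imwrite('pics/side2.png',cv2.resize(s['img'][230:430,120:380],None,fx=3,fy=3))
o=robot.get_obs(); print(o['time'],o['tool_pos'],o['ee_rot'],o['wrist_force'],o['width'])
D=lambda y:R.from_euler('xyz',[np.pi,0,np.radians(y)])
d=np.array([np.cos(np.radians(-45.4)),np.sin(np.radians(-45.4)),0]); p=np.array(o['tool_pos'])
plan([(p+.062*d,D(44.6)),(p+.068*d,D(44.6))],o)
```

```text
3.05 [ 0.45023601 -0.15660225  0.0464827 ] [-3.13967517e+00  2.18069594e-03  7.76764784e-01] [0.71440798 0.12328211 0.17092215] 0.0008085192678000805
[-0.0019  0.0022 -0.0017] [ 0.01  6.2  -0.01]
[-0.0019  0.0022 -0.0017] [ 0.01  6.8  -0.01]
```

View pics/side2.png

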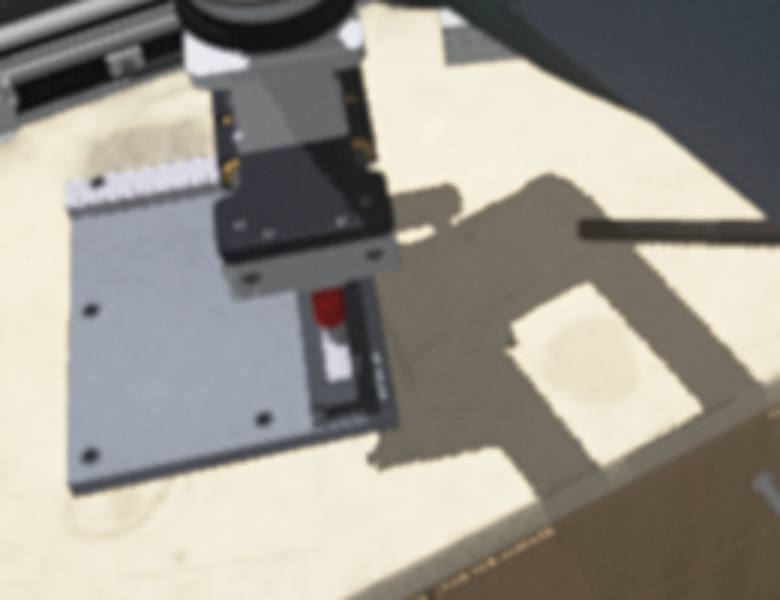

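Run:
```python
from h import *
o=robot.get_obs()
s=snap('wrist'); cv2.imwrite('pics/wrist2.png',s['img']); print(proj(s,o['tool_pos']))
W=cloud(s).reshape(-1,3); I=s['img'].reshape(-1,3).astype(int)
red=(I[:,2]>90)&(I[:,1]<50)&(I[:,0]<50)&(W[:,2]<.09)
print(red.sum(),np.median(W[red],0),W[red].min(0),W[red].max(0))
s=snap('side'); print((proj(s,o['tool_pos'])-[120,230])*3)
```

```text
[[319.56604005 270.85001049]]
86 [ 0.45532557 -0.14992358  0.05714645] [ 0.45169358 -0.15309369  0.04653867] [ 0.45795204 -0.14796443  0.06518654]
[[327.9089781  311.18616849]]
```

View pics/wrist2.png

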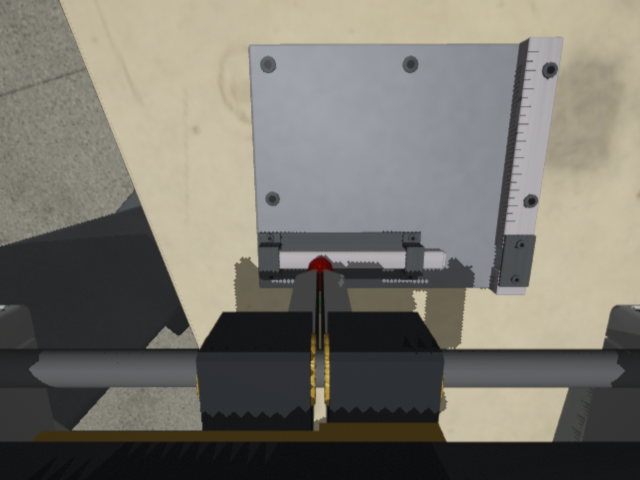

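Run:
```python
from h import *
im=cv2.imread('pics/wrist2.png'); cv2.imwrite('pics/w2c.png',cv2.resize(im[225:385,240:420],None,fx=3.7,fy=3.7,interpolation=0))
s=snap('wrist'); print(proj(s,[[.4505,-.156,.067],[.4505,-.156,.043],[.4505,-.156,.03]]))
W=cloud(s)
for v in range(250,330,6): print(v,np.round(W[v,[300,308,314,319,324,332,340]]*1000).tolist())
print(robot.get_obs()['width'],robot.get_obs()['joint_torque'])
```

```text
[[319.37136502 281.80397741]
 [319.44823926 268.15215476]
 [319.48346815 261.89598187]]
250 [[446.0, -142.0, 24.0], [449.0, -146.0, 23.0], [452.0, -149.0, 23.0], [455.0, -151.0, 25.0], [457.0, -154.0, 24.0], [461.0, -157.0, 24.0], [465.0, -161.0, 24.0]]
256 [[443.0, -145.0, 26.0], [447.0, -148.0, 26.0], [450.0, -151.0, 26.0], [453.0, -153.0, 31.0], [455.0, -156.0, 28.0], [458.0, -160.0, 26.0], [462.0, -164.0, 27.0]]
262 [[441.0, -147.0, 27.0], [444.0, -151.0, 27.0], [454.0, -148.0, 54.0], [456.0, -150.0, 57.0], [458.0, -152.0, 55.0], [455.0, -163.0, 25.0], [459.0, -167.0, 27.0]]
268 [[435.0, -152.0, 17.0], [448.0, -148.0, 54.0], [453.0, -149.0, 63.0], [455.0, -151.0, 63.0], [457.0, -153.0, 63.0], [458.0, -159.0, 53.0], [454.0, -173.0, 16.0]]
274 [[451.0, -142.0, 82.0], [453.0, -145.0, 82.0], [455.0, -147.0, 81.0], [457.0, -150.0, 78.0], [459.0, -151.0, 83.0], [462.0, -154.0, 82.0], [465.0, -156.0, 83.0]]
280 [[451.0, -142.0, 91.0], [454.0, -145.0, 91.0], [456.0, -147.0, 91.0], [456.0, -150.0, 86.0], [459.0, -151.0, 90.0], [462.0, -154.0, 91.0], [465.0, -156.0, 91.0]]
286 [[452.0, -14
[... 783 characters left out ...]
0.0, 125.0], [461.0, -153.0, 124.0], [463.0, -155.0, 124.0]]
316 [[471.0, -129.0, 178.0], [473.0, -131.0, 179.0], [456.0, -148.0, 130.0], [449.0, -157.0, 106.0], [458.0, -151.0, 128.0], [477.0, -134.0, 179.0], [478.0, -136.0, 179.0]]
322 [[471.0, -130.0, 180.0], [473.0, -131.0, 182.0], [456.0, -148.0, 135.0], [447.0, -159.0, 105.0], [458.0, -151.0, 133.0], [477.0, -135.0, 181.0], [478.0, -136.0, 182.0]]
328 [[472.0, -130.0, 184.0], [473.0, -131.0, 185.0], [456.0, -148.0, 139.0], [445.0, -161.0, 106.0], [458.0, -151.0, 137.0], [476.0, -135.0, 183.0], [478.0, -135.0, 185.0]]
0.0003167380013627161 [ 2.59480388e-03 -2.81938130e+01 -2.85497385e+01  6.90172613e-02
  2.33254701e-03 -1.87471974e-04]
```

View pics/w2c.png

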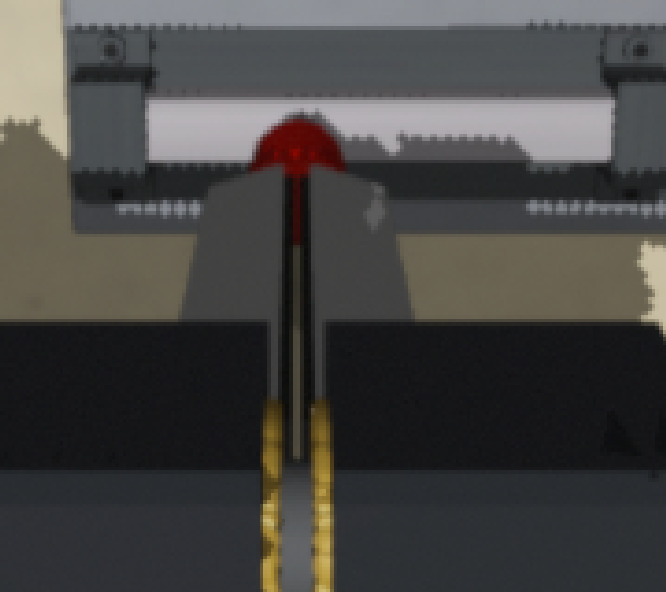

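Run:
```python
from h import *
o=robot.get_obs(); Rt=R.from_euler('xyz',o['ee_rot'])
s=snap('wrist'); W=cloud(s); T=Rt.inv().apply((W-o['tool_pos']).reshape(-1,3)).reshape(480,640,3)*1000
print('cam in tool',Rt.inv().apply(-s['Rm'].T@s['t']-o['tool_pos']), Rt.inv().apply(s['Rm'][2]))
for v in (264,270,272,274,280,290,300,312,330,360,400): print(v,[np.round(T[v,u]).astype(int).tolist() for u in (305,312,319,326,333)])
s0=dict(np.load('wrist1.npz'));
for n in ('side','top'):
    q=snap(n); cv2.imwrite(f'pics/{n}3.png',q['img']); W=cloud(q); 
    m=(np.hypot(W[...,0]-o['tool_pos'][0],W[...,1]-o['tool_pos'][1])<.1)&(W[...,2]>.075)
    T=Rt.inv().apply((W[m]-o['tool_pos'])); print(n,m.sum(),np.percentile(T,[0,1,5,50,100],axis=0).round(3).tolist())
```

```text
cam in tool [ 7.03655591e-02 -1.64812858e-04 -2.06617132e-01] [-2.40917593e-01  8.58934850e-04  9.70545195e-01]
264 [[-2, -10, 19], [7, -4, -9], [9, 0, -14], [8, 4, -10], [-2, 9, 19]]
270 [[-10, -10, 30], [11, -4, -30], [6, 0, -18], [10, 3, -29], [1, 8, -3]]
272 [[10, -8, -32], [11, -4, -33], [9, 0, -28], [10, 3, -32], [11, 7, -33]]
274 [[10, -8, -35], [10, -4, -35], [9, 0, -31], [11, 3, -36], [10, 7, -36]]
280 [[10, -7, -44], [10, -4, -44], [9, 0, -41], [11, 3, -45], [11, 6, -45]]
290 [[10, -7, -57], [10, -3, -57], [9, 0, -55], [11, 3, -58], [10, 6, -57]]
300 [[10, -6, -68], [10, -3, -68], [5, 0, -57], [11, 3, -69], [11, 6, -70]]
312 [[34, -4, -131], [34, -2, -131], [0, 0, -58], [11, 2, -81], [35, 3, -131]]
330 [[34, -3, -138], [31, -2, -133], [-65, 0, 47], [10, 2, -94], [35, 3, -140]]
360 [[33, -3, -149], [30, -2, -144], [29, 0, -141], [30, 1, -144], [34, 2, -149]]
400 [[25, -3, -149], [22, -2, -146], [-130, 0, 48], [22, 1, -145], [24, 2, -147]]
side 15047 [[-0.079, -0.1, -0.433], [-0.068, -0.094, -0.431], [-0.058, -0.088, -0.426], [0.001, -0.037, -0.385], [0.066, 0.035, -0.036]]
top 12981 [[-0.083, -0.101, -0.435], [-0.08, -0.097, -0.432], [-0.073, -0.085, -0.429], [-0.012, -0.008, -0.409], [0.063, 0.089, -0.039]]
```

View pics/side3.png

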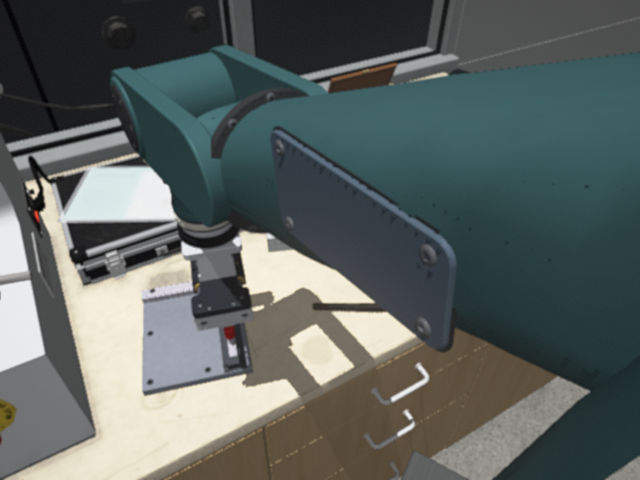

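```bash
python3 - <<'E'
from h import *
for f,p,r in (('wrist0',[.2467,.4909,.1763],[-3.1394,-.0002,2.6758]),('wrist1',[.4497,-.1586,.1492],[-3.1391,.0024,.7769])):
    s=dict(np.load(f+'.npz')); W=cloud(s); Rt=R.from_euler('xyz',r)
    T=Rt.inv().apply((W-p).reshape(-1,3)).reshape(480,640,3)*1000
    m=(T[...,2]<15)&(np.abs(T[...,1])<75)&(T[...,2]>-140)
    q=T[m]; 
    print(f)
    for z0 in range(-70,20,5):
        k=q[(q[:,2]>=z0)&(q[:,2]<z0+5)]
        if len(k): print(z0,len(k),'x',k[:,0].min().round(),k[:,0].max().round(),'left y',np.round([k[k[:,1]<0,1].min(),k[k[:,1]<0,1].max()]) if (k[:,1]<0).any() else '', np.round([k[k[:,1]>0,1].min(),k[k[:,1]>0,1].max()]) if (k[:,1]>0).any() else '')
E
python3 -c "
import cv2;a=cv2.imread('pics/wrist1.png');cv2.imwrite('pics/w1c.png',cv2.resize(a[250:450,190:460],None,fx=2.9,fy=2.9))"
```

```text
wrist0
-70 567 x -8.0 10.0 left y [-59. -46.] [47. 60.]
-65 495 x -8.0 10.0 left y [-59. -46.] [47. 60.]
-60 464 x -9.0 10.0 left y [-58. -46.] [47. 59.]
-55 431 x -8.0 10.0 left y [-58. -46.] [47. 60.]
-50 377 x -8.0 10.0 left y [-58. -46.] [47. 59.]
-45 352 x -8.0 10.0 left y [-58. -46.] [47. 59.]
-40 320 x -8.0 10.0 left y [-58. -46.] [47. 59.]
-35 253 x -8.0 10.0 left y [-56. -46.] [47. 57.]
-30 104 x -8.0 10.0 left y [-52. -46.] [47. 52.]
wrist1
-70 530 x -8.0 11.0 left y [-51. -39.] [42. 54.]
-65 478 x -8.0 10.0 left y [-51. -39.] [42. 54.]
-60 438 x -8.0 10.0 left y [-51. -39.] [42. 54.]
-55 390 x -8.0 10.0 left y [-51. -39.] [42. 54.]
-50 362 x -8.0 10.0 left y [-51. -39.] [42. 54.]
-45 332 x -8.0 10.0 left y [-51. -39.] [42. 54.]
-40 309 x -8.0 10.0 left y [-51. -39.] [42. 54.]
-35 242 x -8.0 10.0 left y [-50. -39.] [42. 53.]
-30 117 x -8.0 10.0 left y [-45. -39.] [42. 49.]
```

View pics/w1c.png

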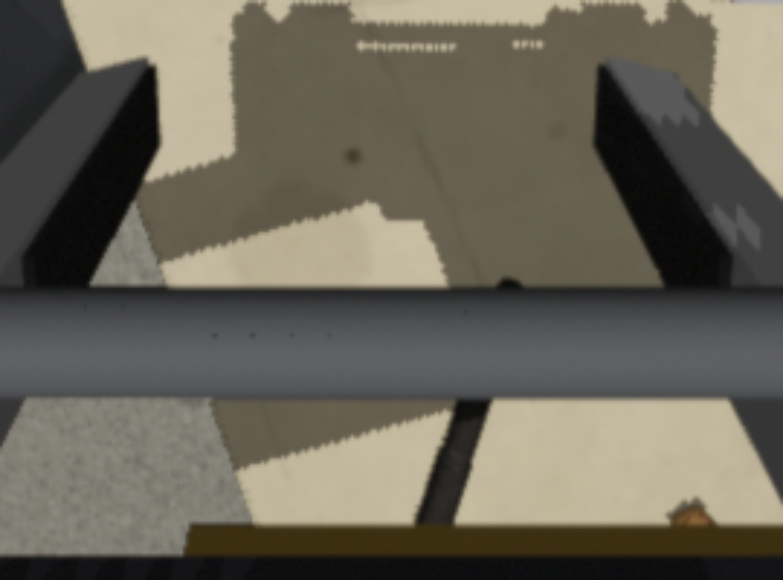

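Run:
```python
from h import *
for f,p,r in (('wrist0',[.2467,.4909,.1763],[-3.1394,-.0002,2.6758]),('wrist1',[.4497,-.1586,.1492],[-3.1391,.0024,.7769])):
    s=dict(np.load(f+'.npz')); W=cloud(s); Rt=R.from_euler('xyz',r)
    T=Rt.inv().apply((W-p).reshape(-1,3)).reshape(480,640,3)*1000
    for sg in(-1,1):
        m=(T[...,2]<0)&(sg*T[...,1]>35)&(sg*T[...,1]<60)&(T[...,2]>-40); q=T[m]
        i=np.argsort(-q[:,2])[:12]; print(f,sg,np.round(q[i],1).tolist())
o=robot.get_obs(); print(o['tool_pos'])
```

```text
wrist0 -1 [[5.8, -46.4, -27.1], [-4.6, -46.5, -27.1], [-4.0, -46.4, -27.2], [8.2, -47.8, -27.5], [7.6, -46.7, -27.6], [9.3, -49.3, -27.6], [4.3, -46.4, -27.6], [7.7, -47.2, -27.7], [2.0, -46.5, -27.8], [-4.3, -46.9, -27.8], [0.3, -46.6, -27.8], [-3.1, -46.2, -27.9]]
wrist0 1 [[8.4, 49.4, -26.5], [4.5, 48.0, -26.9], [-4.0, 47.9, -27.1], [8.1, 49.2, -27.4], [-5.1, 47.9, -27.4], [-3.3, 47.8, -27.4], [5.4, 47.7, -27.6], [7.7, 48.1, -27.8], [6.0, 47.6, -27.9], [2.1, 47.9, -27.9], [2.7, 47.8, -27.9], [-5.4, 47.8, -28.0]]
wrist1 -1 [[2.8, -39.4, -26.2], [-7.1, -39.3, -26.2], [7.9, -39.6, -26.3], [9.8, -41.5, -26.8], [2.5, -39.2, -27.0], [1.4, -39.3, -27.1], [3.7, -39.1, -27.1], [9.9, -42.0, -27.1], [0.8, -39.3, -27.1], [0.3, -39.3, -27.3], [-1.4, -39.4, -27.3], [-7.1, -39.1, -27.5]]
wrist1 1 [[2.1, 42.4, -26.3], [-7.8, 42.3, -26.4], [-0.0, 42.4, -26.9], [3.0, 42.2, -27.1], [1.8, 42.2, -27.2], [-3.3, 42.4, -27.3], [9.8, 44.4, -27.4], [7.6, 42.4, -27.4], [3.6, 42.1, -27.4], [0.8, 42.2, -27.4], [-6.7, 42.0, -27.5], [-0.4, 42.3, -27.5]]
[ 0.45000356 -0.1564677   0.04609551]
```

>>> drive_tool:
  series:
    - [[0, 0, 0, 0, 0, 0, 45], [0, 0, 0, 0, 0, 0, 45], [0, 0, 0, 0, 0, 0, 45], [0, 0, 0, 0, 0, 0, 45], [0, 0, 0, 0.05, 0, 1.4, 45], [0, 0, 0, 0.05, 0, 2.6, 45], [0, 0, 0, 0.05, 0, 2.6, 45], [0, 0, 0, 0.05, 0, 2.6, 0], [0, 0, 0, 0.05, 0, 2.6, 0], [0, 0, 0, 0.05, 0, 2.6, 0], [0, 0, 0, 0.05, 0, 2.6, 0], [0, 0, 0, 0.05, 0, 2.6, 0]]

```text
time: 4.55
tool_pos: [0.4507, -0.1564, 0.0206]
ee_rot: [-3.14, 0.002, 0.777]
wrist_force: [-0.2, 0.1, -0.1]
width: 0.0147
```

Run:
```python
from h import *
o=robot.get_obs(); print(o['time'],o['tool_pos'],o['ee_rot'],o['wrist_force'],o['width'])
```

```text
4.55 [ 0.45068208 -0.15635138  0.02057153] [-3.14011078e+00  2.08844365e-03  7.76781403e-01] [-0.21262232  0.05880817 -0.11606426] 0.014660256203369823
```

>>> drive_tool:
  series:
    - [[0, 0, 0, 0, 1, 0, 0], [0, 0, 0, 0, 2, 0, 0], [0, 0, 0, 0, 3, 0, 0], [0, 0, 0, 0, 4, 0, 0], [0, 0, 0, 0, 5, 0, 0], [0, 0, 0, 0, 5.7, 0, 0], [0, 0, 0, 0, 6.1, 0, 0], [0, 0, 0, 0, 6.4, 0, 0], [0, 0, 0, 0, 6.5, 0, 0], [0, 0, 0, 0, 6.5, 0, 0]]

```text
time: 5.55
tool_pos: [0.4836, -0.1898, 0.0199]
ee_rot: [-3.1, 0.005, 0.779]
wrist_force: [-30.1, 28.3, 29.1]
width: 0.0146
```

Run:
```python
from h import *
o=robot.get_obs(); print(o['time'],o['tool_pos'],o['ee_rot'],o['wrist_force'],o['width'],np.linalg.norm(np.array(o['tool_pos'])-[ 0.45068208,-0.15635138,0.02057153]))
s=snap('wrist'); cv2.imwrite('pics/wrist4.png',s['img'])
```

```text
5.55 [ 0.48359871 -0.18982378  0.01985404] [-3.09990241  0.00466008  0.77874419] [-30.11985291  28.26389799  29.14382856] 0.014625000811070548 0.046951262701037555
```

View pics/wrist4.png

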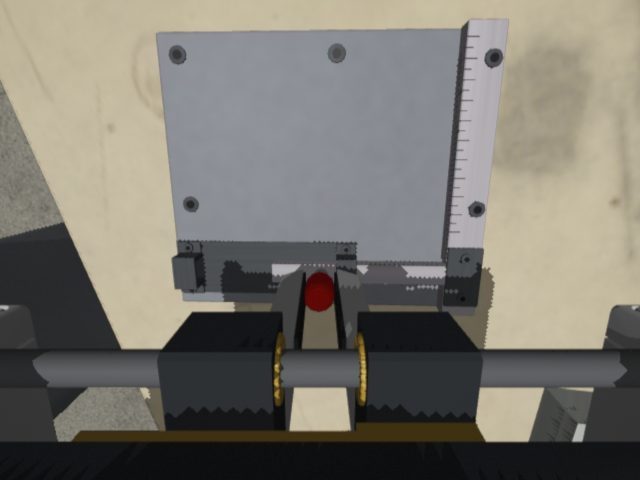

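>>> drive_tool:
  series:
    - [[0.04, 0, 0, 0, -0.3, -0.2, 0], [0.04, 0, 0, 0, -0.3, -0.2, 0]]

```text
time: 5.8
tool_pos: [0.4813, -0.1875, 0.0206]
ee_rot: [-3.058, 0.005, 0.779]
wrist_force: [-0.1, 0.7, -4.5]
width: 0.0151
```

Run:
```python
from h import *
o=robot.get_obs(); print(o['time'],o['tool_pos'],o['ee_rot'],o['wrist_force'],o['width'],np.linalg.norm(np.array(o['tool_pos'])-[ 0.45068208,-0.15635138,0.02057153]))
s=snap('wrist'); cv2.imwrite('pics/w5c.png',cv2.resize(s['img'][210:330,160:520],None,fx=2.2,fy=2.2))
Rt=R.from_euler('xyz',o['ee_rot']); W=cloud(s); Jr=R.from_euler('z',-45.4,degrees=True); J0=np.array([.5229,-.1526,0])+Jr.apply([.0075,0,0]); print(J0)
J=Jr.inv().apply((W-J0).reshape(-1,3)).reshape(480,640,3)*1000
for v in (262,266,270,274,280,290): print(v,[(u,np.round(J[v,u]).astype(int).tolist()) for u in (288,300,310,319,330,338,346,355,365,440)])
s=snap('side'); cv2.imwrite('pics/s5c.png',cv2.resize(s['img'][250:420,120:320],None,fx=3.5,fy=3.5))
```

```text
5.8 [ 0.48125589 -0.18748819  0.02063342] [-3.05796438  0.00517806  0.77902127] [-0.13439194  0.74868622 -4.4571336 ] 0.015133081010002885 0.043637856269979916
[ 0.52816615 -0.1579402   0.        ]
262 [(288, [-31, -47, 26]), (300, [-23, -48, 24]), (310, [-17, -47, 24]), (319, [-12, -48, 23]), (330, [-5, -48, 23]), (338, [-1, -48, 22]), (346, [4, -45, 30]), (355, [10, -45, 29]), (365, [16, -47, 22]), (440, [62, -48, 15])]
266 [(288, [-31, -50, 26]), (300, [-23, -49, 27]), (310, [-17, -49, 26]), (319, [-12, -49, 28]), (330, [-5, -49, 26]), (338, [0, -49, 26]), (346, [4, -47, 30]), (355, [10, -47, 31]), (365, [16, -48, 26]), (440, [59, -48, 24])]
270 [(288, [-30, -52, 27]), (300, [-20, -44, 50]), (310, [-17, -52, 26]), (319, [-11, -50, 31]), (330, [-5, -51, 26]), (338, [0, -43, 49]), (346, [4, -50, 30]), (355, [10, -50, 30]), (365, [16, -51, 26]), (440, [59, -49, 27])]
274 [(288, [-25, -44, 56]), (300, [-19, -44, 56]), (310, [-17, -54, 26]), (319, [-10, -46, 50]), (330, [-5, -54, 27]), (338, [0, -44, 55]), (346, [5, -44, 55]), (355, [9, -44, 55]), (365, [16, -53, 27]), (440, [59, -52, 26])]
280 [(288, [-24, -44, 65]), (300, [-18, -44, 66]), (310, [-14, -48, 54]), (319, [-9, -46, 59]), (330, [-4, -48, 52]), (338, [1, -43, 65]), (346, [5, -44, 63]), (355, [9, -43, 64]), (365, [16, -57, 26]), (440, [59, -55, 28])]
290 [(288, [-21, -43, 79]), (300, [-16, -45, 75]), (310, [-13, -50, 63]), (319, [-8, -48, 66]), (330, [-3, -50, 61]), (338, [1, -45, 73]), (346, [5, -43, 77]), (355, [9, -44, 76]), (365, [17, -68, 15]), (440, [63, -66, 16])]
```

View pics/w5c.png

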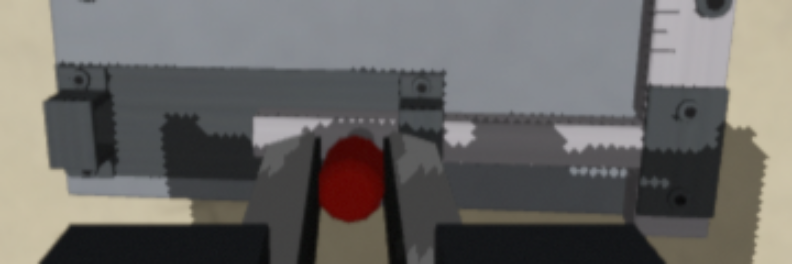

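View pics/s5c.png

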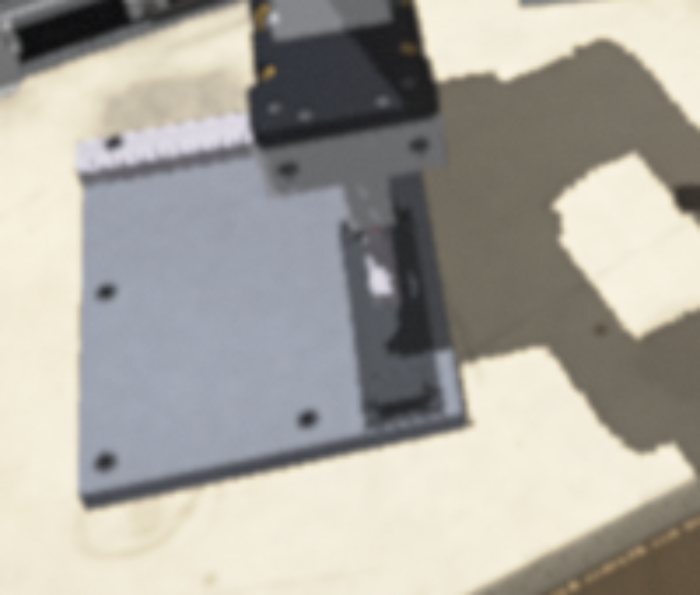

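>>> drive_tool:
  series:
    - [[-0.08, 0, 0, 0, 0, 0, 0], [-0.08, 0, 0, 0, 0.2, 0, 0], [-0.08, 0, 0, 0, 0.4, 0, 0], [-0.08, 0, 0, 0, 0.6, 0, 0], [-0.08, 0, 0, 0, 0.7, 0, 0], [-0.08, 0, 0, 0, 0.7, 0, 0]]

```text
time: 6.5
tool_pos: [0.484, -0.1904, 0.0204]
ee_rot: [-3.129, 0.005, 0.778]
wrist_force: [-9.4, 9.3, 7.8]
width: 0.0146
```

Run:
```python
from h import *
o=robot.get_obs(); print(o['time'],o['tool_pos'],o['ee_rot'],o['wrist_force'],o['width'],np.linalg.norm(np.array(o['tool_pos'])-[ 0.45068208,-0.15635138,0.02057153]))
s=dict(np.load('top0.npz')); W=cloud(s)
Jr=R.from_euler('z',-45.4,degrees=True); J0=np.array([.5282,-.1579,0])
J=Jr.inv().apply((W-J0).reshape(-1,3)).reshape(480,640,3)*1000
for q in ((262,200),(255,205),(240,215),(220,238),(175,288)):
    u=int(130+q[0]/2.6);v=int(120+q[1]/2.6); print(q,np.round(J[v,u]),s['img'][v,u])
```

```text
6.5 [ 0.4839734  -0.19035341  0.02039793] [-3.12920568  0.00532324  0.77838518] [-9.35474996  9.28234705  7.76672911] 0.014566359872166774 0.0475865568222165
(262, 200) [ 24. -54.  27.] [226 224 220]
(255, 205) [ 18. -53.  25.] [225 223 219]
(240, 215) [  4. -51.  28.] [128 122 115]
(220, 238) [-21. -52.  26.] [216 214 209]
(175, 288) [-72. -55.  29.] [227 226 222]
```

>>> drive_tool:
  series:
    - [[0, 0, 0, 0, 0, 0, 0], [0, 0, 0, 0, 0, 0, 20], [0, 0, 0, 0, 0, 0, 45], [0, 0, 0, 0, 0, 0, 45], [0, 0, 0, 0, 0, 0, 45], [0, 0, 0, 0, 0, -3, 45], [0, 0, 0, 0, 0, -7, 45], [0, 0, 0, 1, -4, -11, 80], [0, 0, 0, 2, -7, -14, 95], [0, 0, 0, 2, -7, -14, 95]]

```text
time: 7.5
tool_pos: [0.453, -0.1261, 0.168]
ee_rot: [-3.14, -0.0, 0.781]
wrist_force: [1.1, -0.3, -0.4]
width: 0.063
```

Run:
```python
from h import *
o=robot.get_obs(); print(o['time'],o['tool_pos'],o['ee_rot'],o['wrist_force'],o['width'])
s=snap('wrist'); np.savez('wrist6.npz',**s); cv2.imwrite('pics/w6.png',s['img'])
print(proj(s,[[.484,-.19,.055]]))
```

```text
7.5 [ 0.45304968 -0.12608297  0.16795155] [-3.13998318e+00 -3.36791280e-04  7.81086213e-01] [ 1.13001341 -0.33654925 -0.35611907] 0.06300697406436523
[[390.76801574 255.33913752]]
```

View pics/w6.png

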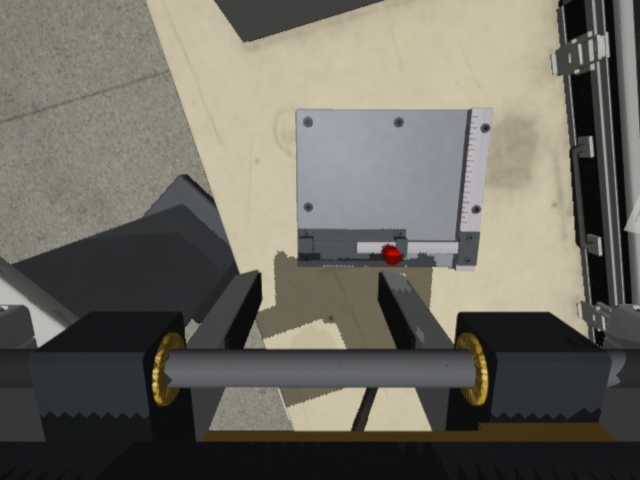

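Run:
```python
from h import *
s=dict(np.load('wrist6.npz')); im=s['img']
cv2.imwrite('pics/w6c.png',cv2.resize(im[215:280,285:500],None,fx=3.7,fy=3.7,interpolation=2))
W=cloud(s); Jr=R.from_euler('z',-45.4,degrees=True); J0=np.array([.5282,-.1579,0])
J=Jr.inv().apply((W-J0).reshape(-1,3)).reshape(480,640,3)*1000
for u in list(range(350,376,6))+list(range(380,480,4)): print(u,[np.round(J[v,u]).astype(int).tolist() for v in (244,248,256)])
q=snap('side'); cv2.imwrite('pics/s6c.png',cv2.resize(q['img'][250:420,120:320],None,fx=3.5,fy=3.5,interpolation=2))
z=W[...,2]; m=((z>.007)&(z<.08)).astype(np.uint8); m=cv2.morphologyEx(m,cv2.MORPH_OPEN,np.ones((3,3)))
k,l=cv2.connectedComponents(m); A=W[l==l[170,380]]
print(cv2.minAreaRect((A[:,:2]*1000).astype(np.float32)))
```

```text
350 [[-43, -53, 15], [-43, -57, 16], [-43, -66, 18]]
356 [[-38, -52, 21], [-38, -56, 22], [-37, -66, 16]]
362 [[-32, -50, 27], [-32, -55, 27], [-30, -66, 16]]
368 [[-26, -50, 26], [-26, -55, 25], [-24, -66, 17]]
374 [[-20, -50, 27], [-20, -54, 27], [-18, -66, 17]]
380 [[-14, -50, 26], [-14, -54, 27], [-11, -66, 16]]
384 [[-10, -50, 27], [-14, -49, 48], [-16, -53, 61]]
388 [[-6, -50, 29], [-11, -47, 56], [-13, -52, 64]]
392 [[-1, -51, 25], [-8, -46, 59], [-9, -52, 64]]
396 [[2, -49, 29], [-4, -47, 55], [-5, -52, 65]]
400 [[6, -50, 28], [6, -54, 30], [-1, -52, 63]]
404 [[10, -49, 31], [10, -54, 29], [10, -62, 30]]
408 [[15, -50, 26], [15, -54, 26], [18, -66, 16]]
412 [[19, -50, 26], [19, -54, 27], [23, -66, 15]]
416 [[23, -50, 27], [23, -55, 26], [27, -66, 15]]
420 [[27, -50, 26], [27, -54, 28], [31, -66, 17]]
424 [[31, -50, 26], [31, -54, 27], [35, -66, 16]]
428 [[35, -50, 27], [36, -55, 25], [40, -66, 15]]
432 [[39, -50, 27], [40, -55, 26], [44, -66, 16]]
436 [[44, -50, 25], [44, -54, 26], [49, -66, 14]]
440 [[47, -50, 27], [48, -55, 26], [52, -66, 15]]
444 [[52, -50, 26], [52, -54, 27], [57, -66, 16]]
448 [[55, -50, 27], [56, -55, 25], [61, -66, 15]]
452 [[60, -50, 26], [60, -54, 26], [65, -66, 16]]
456 [[64, -50, 26], [65, -55, 26], [65, -63, 25]]
460 [[67, -49, 29], [67, -53, 30], [68, -62, 29]]
464 [[70, -49, 31], [71, -53, 31], [72, -62, 29]]
468 [[75, -49, 29], [75, -53, 31], [76, -62, 30]]
472 [[79, -49, 30], [79, -53, 30], [79, -62, 31]]
476 [[83, -49, 29], [84, -54, 29], [84, -62, 29]]
((524.1275634765625, -151.84027099609375), (159.6368408203125, 185.38140869140625), 44.721092224121094)
```

View pics/w6c.png

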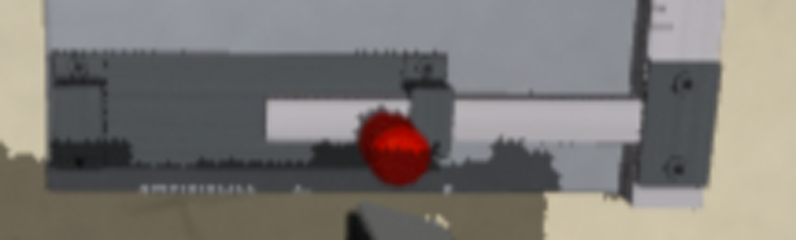

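View pics/s6c.png

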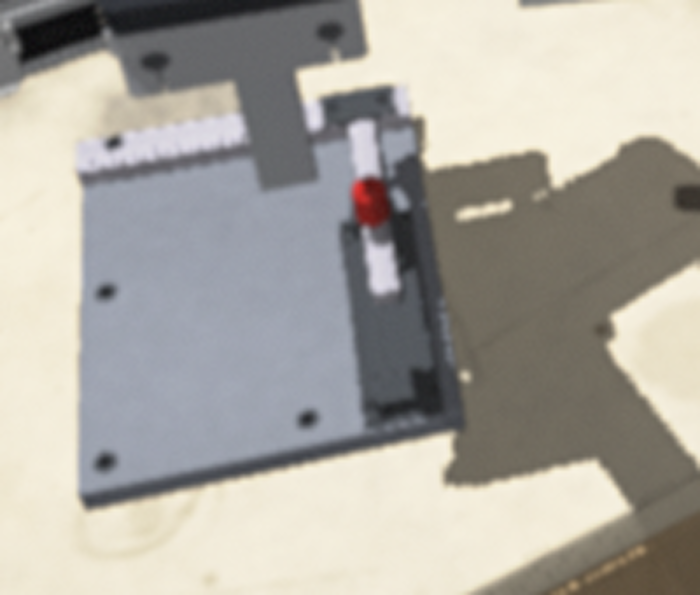

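Run:
```python
from h import *
D=lambda y:R.from_euler('xyz',[np.pi,0,np.radians(y)])
plan([((.463,-.169,.10),D(44.6)),((.463,-.169,.023),D(44.6))])
```

```text
[-0.0083  0.0042  0.001 ] [-2.09  3.81  6.24]
[-0.0083  0.0042  0.001 ] [-2.06  3.87 13.94]
```

>>> drive_tool:
  series:
    - [[0, 0, 0, -1, 2, 1, 0], [0, 0, 0, -2.1, 3.8, 2, 0], [0, 0, 0, -2.1, 3.8, 4, 0], [0, 0, 0, -2.1, 3.8, 6, 0], [0, 0, 0, -2.1, 3.8, 8, 0], [0, 0, 0, -2.1, 3.8, 10, 0], [0, 0, 0, -2.1, 3.8, 12, 0], [0, 0, 0, -2.1, 3.85, 13.9, 0], [0, 0, 0, -2.1, 3.85, 13.9, 0], [0, 0, 0, -2.1, 4.3, 13.9, 0], [0, 0, 0, -2.1, 4.7, 13.9, 0], [0, 0, 0, -2.1, 5, 13.9, 0], [0, 0, 0, -2.1, 5, 13.9, 0]]

```text
time: 8.9
tool_pos: [0.4699, -0.1765, 0.0239]
ee_rot: [-3.13, 0.004, 0.779]
wrist_force: [-4.0, 3.1, 2.4]
width: 0.0006
```

Run:
```python
from h import *
o=robot.get_obs(); print(o['time'],o['tool_pos'],o['ee_rot'],o['wrist_force'],o['width'])
s=snap('wrist'); cv2.imwrite('pics/w7c.png',cv2.resize(s['img'][180:340,160:520],None,fx=2.2,fy=2.2))
```

```text
8.9 [ 0.46991716 -0.17654005  0.02392183] [-3.13001546  0.00419742  0.77933118] [-4.00437834  3.1192495   2.40697523] 0.0005834987051673724
```

View pics/w7c.png

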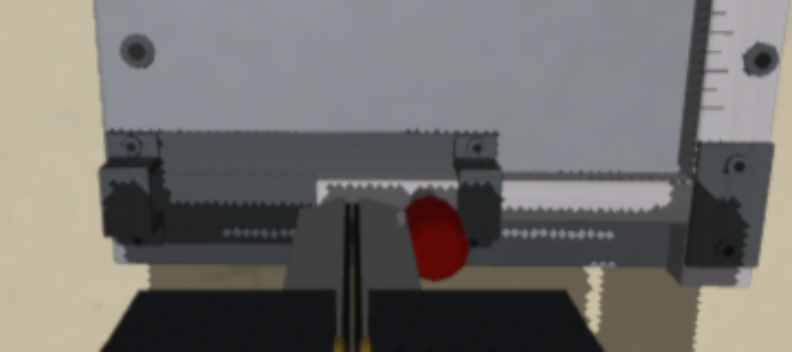

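>>> drive_tool:
  series:
    - [[0, 0, 0, 0, 0.3, 0, 0], [0, 0, 0, 0, 0.6, 0, 0], [0, 0, 0, 0, 0.6, 0, 0]]

```text
time: 9.25
tool_pos: [0.4699, -0.1766, 0.0239]
ee_rot: [-3.117, 0.005, 0.78]
wrist_force: [-11.7, 9.6, 8.0]
width: 0.0005
```

Run:
```python
from h import *
D=lambda y:R.from_euler('xyz',[np.pi,0,np.radians(y)])
plan([((.463,-.169,.12),D(44.6)),((.5115,-.4102,.14),D(39))])
```

```text
[-0.0249  0.0051  0.0015] [-0.   -1.26 -9.58]
[-0.0246  0.0063  0.0992] [-13.53  19.24 -12.03]
```

>>> drive_tool:
  series:
    - [[0, 0, 0, 0, -0.6, 0, 0], [-0.02, 0, 0, 0, -1, -2, 0], [-0.025, 0, 0, 0, -1.2, -6, 0], [-0.025, 0, 0, 0, -1.2, -10, 0], [-0.025, 0.005, 0.02, -2, 2, -12, 30], [-0.025, 0.005, 0.05, -5, 6, -12, 60], [-0.025, 0.005, 0.07, -8, 10, -12, 80], [-0.025, 0.005, 0.1, -11, 15, -12, 80], [-0.025, 0.005, 0.1, -13.5, 19.2, -12, 80], [-0.025, 0.005, 0.1, -13.5, 19.2, -12, 80], [-0.025, 0.005, 0.1, -13.5, 19.2, -12, 80]]

```text
time: 10.35
tool_pos: [0.5114, -0.4114, 0.1391]
ee_rot: [3.141, 0.001, 0.678]
wrist_force: [0.1, -0.0, -0.3]
width: 0.0533
```

Run:
```python
from h import *
s=snap('wrist'); np.savez('wrist8.npz',**s); cv2.imwrite('pics/w8.png',s['img'])
o=robot.get_obs(); print(o['time'],o['tool_pos'],o['ee_rot'],o['wrist_force'],o['width'])
W=cloud(s); m=(np.hypot(W[...,0]-.51,W[...,1]+.41)<.07)&(W[...,2]>.031)&(W[...,2]<.045); A=W[m]
print(len(A),cv2.minAreaRect((A[:,:2]*1000).astype(np.float32)),np.median(A[:,2]))
```

```text
10.4 [ 0.51157213 -0.40983986  0.13985624] [3.14101413e+00 8.24937519e-04 6.79355028e-01] [0.37499709 0.29224725 0.39441701] 0.05700737543540913
3324 ((512.7240600585938, -409.5181579589844), (80.34044647216797, 40.1375846862793), 39.02914047241211) 0.035248304906183796
```

View pics/w8.png

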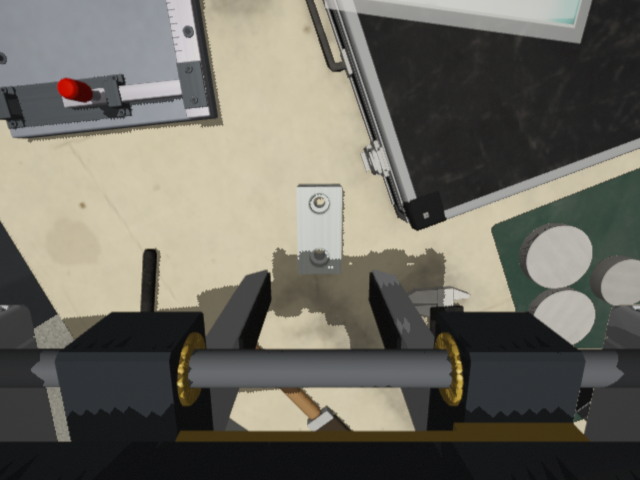

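>>> drive_tool:
  series:
    - [[0, 0, 0, 0, 0, 3, 80], [0, 0, 0, 0, 0, 7, 80], [0, 0, 0, 0, 0, 11, 80], [0, 0, 0, 0, 0, 13.5, 75], [0, 0, 0, 0, 0, 15.1, 75], [0, 0, 0, 0, 0, 15.1, 75], [0, 0, 0, 0, 0, 15.1, 20], [0, 0, 0, 0, 0, 15.1, 20], [0, 0, 0, 0, 0, 15.1, 20], [0, 0, 0, 0, 0, 15.1, 20], [0, 0, 0, 0, 0, 15.1, 20]]

```text
time: 11.5
tool_pos: [0.5121, -0.4106, -0.0098]
ee_rot: [3.139, 0.0, 0.679]
wrist_force: [-0.5, 0.2, 3.7]
width: 0.0395
```

Run:
```python
from h import *
s=snap('wrist'); cv2.imwrite('pics/w9.png',s['img'])
o=robot.get_obs(); print(o['time'],o['tool_pos'],o['ee_rot'],o['wrist_force'],o['width'])
W=cloud(s);T=R.from_euler('xyz',o['ee_rot']).inv().apply((W-o['tool_pos']).reshape(-1,3)).reshape(480,640,3)*1000
m=(abs(T[...,0])<60)&(abs(T[...,1])<19)&(T[...,2]<-22)&(T[...,2]>-32); q=T[m]; print(m.sum(),q.min(0),q.max(0),np.median(q,0))
```

```text
11.55 [ 0.51205492 -0.41058859 -0.0098038 ] [3.13908635e+00 5.19536734e-04 6.79272602e-01] [-0.77619321  0.43865351  4.39786004] 0.03983268942962144
519 [-31.73385598 -18.79948349 -31.99936704] [ 41.40693819  18.9492073  -22.03630201] [ 22.63193273   0.11419535 -27.37975549]
```

View pics/w9.png

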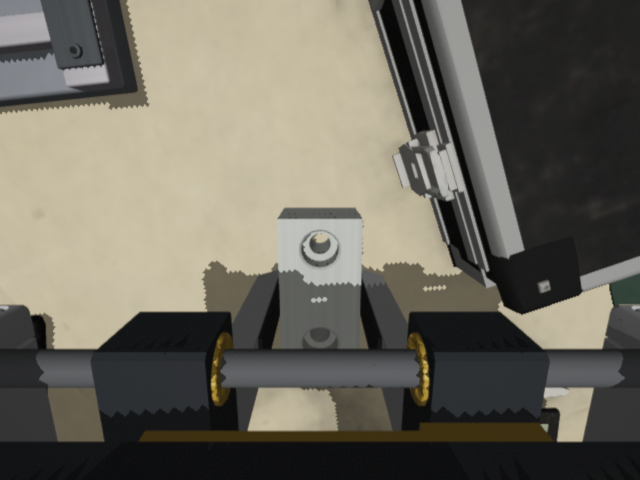

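Run:
```python
from h import *
D=lambda y:R.from_euler('xyz',[np.pi,0,np.radians(y)])
plan([((.512,-.4106,.07),D(39)),((.5529,-.183,.07),D(44.65)),((.5529,-.183,.03),D(44.65))])
```

```text
[ 0.0025  0.0005 -0.0014] [-0.01  0.02 -7.98]
[ 0.0025  0.0006 -0.1   ] [ 17.47 -15.12  -8.03]
[ 0.0025  0.0006 -0.1   ] [ 17.47 -15.13  -4.03]
```

>>> drive_tool:
  series:
    - [[0, 0, 0, 0, 0, -2, 20], [0, 0, 0, 0, 0, -5, 20], [0, 0, 0, 0, 0, -8, 20], [0, 0, -0.02, 2.5, -2.2, -8, 20], [0, 0, -0.04, 5.5, -4.8, -8, 20], [0, 0, -0.06, 8.5, -7.4, -8, 20], [0, 0, -0.08, 11.5, -10, -8, 20], [0, 0, -0.1, 14.5, -12.5, -8, 20], [0, 0, -0.1, 16.5, -14.2, -8, 20], [0, 0, -0.1, 17.4, -15.1, -8, 20], [0, 0, -0.1, 17.4, -15.1, -6, 20], [0, 0, -0.1, 17.4, -15.1, -4, 20], [0, 0, -0.1, 17.4, -15.1, -4, 20], [0, 0, -0.1, 17.4, -15.1, -4, 20]]

```text
time: 12.95
tool_pos: [0.5517, -0.1841, 0.0289]
ee_rot: [3.141, 0.002, 0.778]
wrist_force: [-0.1, -0.4, -3.8]
width: 0.0396
```

Run:
```python
from h import *
s=snap('wrist'); np.savez('wrist10.npz',**s); cv2.imwrite('pics/w10.png',s['img'])
o=robot.get_obs(); print(o['time'],o['tool_pos'],o['ee_rot'],o['wrist_force'],o['width'])
s=snap('side'); cv2.imwrite('pics/s10.png',cv2.resize(s['img'][230:420,110:330],None,fx=3.2,fy=3.2,interpolation=2))
```

```text
13.0 [ 0.55260194 -0.18448334  0.03005584] [3.13879676e+00 8.94694479e-04 7.78329005e-01] [-0.28903443 -0.23897121 -2.84741819] 0.0399194376246068
```

View pics/w10.png

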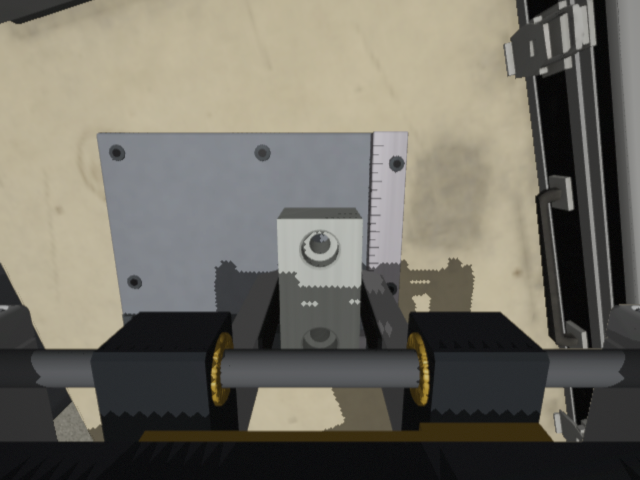

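View pics/s10.png

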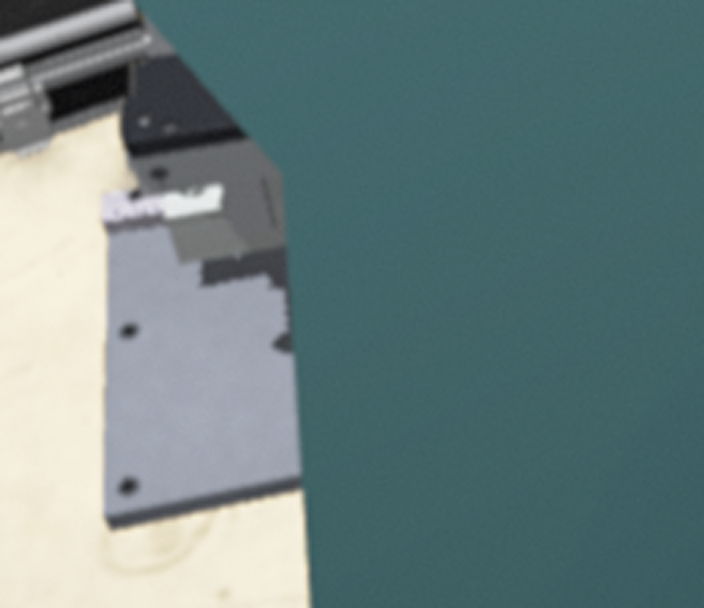

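Run:
```python
from h import *
s=dict(np.load('wrist10.npz')); W=cloud(s); o=robot.get_obs()
P=[]
for v in range(140,203):
    z=W[v,:,2]
    c=[u for u in range(355,395) if np.median(z[u:u+5])>.0225]
    if c: P.append(W[v,c[0],:2])
P=np.array(P); l=cv2.fitLine(P.astype(np.float32),cv2.DIST_HUBER,0,.001,.001).ravel(); a=np.degrees(np.arctan2(l[1],l[0])); print('fence dir',a%180,'tool yaw',np.degrees(o['ee_rot'][2]))
# block top
m=(W[...,2]>.07)&(W[...,2]<.084); m[:,:270]=0; m[:,370:]=0; m[:200]=0;m[345:]=0
A=W[m]; print(len(A),np.median(A[:,2])); n=np.array([-l[1],l[0]]); n*=np.sign(n[0])
d=(A[:,:2]-l[2:])@n; print('block top dist range to fence',np.percentile(d,[1,50,99]))
# tool pos to fence
print('tcp to fence',(np.array(o['tool_pos'])[:2]-l[2:])@n)
A1=A[d>np.percentile(d,98)]
```

```text
fence dir 44.500576 tool yaw 44.600158934528004
9365 0.07403957453492185
block top dist range to fence [-0.05022667 -0.02992089 -0.00980368]
tcp to fence -0.02866249075833806
```

>>> drive_tool:
  series:
    - [[0.003, 0.001, 0, 0, 0, 0.8, 20], [0.003, 0.001, 0, 0, 0, 1.6, 20], [0.003, 0.001, 0, 0, 0, 2.0, 20], [0.003, 0.001, 0, 0, 0, 2.3, 20], [0.003, 0.001, 0, 0, 0, 2.5, 20], [0.003, 0.001, 0, 0, 0, 2.5, 20]]

```text
time: 13.65
tool_pos: [0.5536, -0.1848, 0.0062]
ee_rot: [3.14, -0.001, 0.779]
wrist_force: [-0.0, 0.0, -2.1]
width: 0.0396
```

>>> drive_tool:
  series:
    - [[0, 0, 0, 0, 0, 0.1, 20], [0, 0, 0, 0, 0.3, 0.2, 20], [0, 0, 0, 0, 0.6, 0.2, 20], [0, 0, 0, 0, 0.9, 0.2, 20], [0, 0, 0, 0, 1.1, 0.2, 20], [0, 0, 0, 0, 1.1, 0.2, 20]]

```text
time: 14.25
tool_pos: [0.5599, -0.1903, 0.0062]
ee_rot: [-3.138, -0.002, 0.779]
wrist_force: [-8.0, 7.3, 11.3]
width: 0.0397
```

>>> drive_tool:
  series:
    - [[0, 0, 0, -0.2, 0.15, 0.1, 20], [0, 0, 0, -0.5, 0.15, 0.1, 20], [0, 0, 0, -0.8, 0.15, 0.1, 20], [0, 0, 0, -1.0, 0.15, 0.1, 20], [0, 0, 0, -1.2, 0.15, 0.1, 20], [0, 0, 0, -1.2, 0.15, 0.1, 20]]

```text
time: 14.85
tool_pos: [0.5538, -0.1963, 0.0064]
ee_rot: [-3.136, -0.008, 0.779]
wrist_force: [0.1, 7.9, 4.0]
width: 0.0396
```

Run:
```python
from h import *
s=snap('wrist'); np.savez('wrist11.npz',**s); cv2.imwrite('pics/w11.png',s['img'])
o=robot.get_obs(); print(o['time'],o['tool_pos'],o['ee_rot'],o['wrist_force'],o['width'])
f=R.from_euler('xyz',o['ee_rot']).inv().apply(o['wrist_force']); print('tool force',f)
s=snap('top'); cv2.imwrite('pics/t11.png',cv2.resize(s['img'][110:270,130:350],None,fx=3.2,fy=3.2,interpolation=2))
```

```text
14.9 [ 0.5537061  -0.1962536   0.00639081] [-3.13558742 -0.00790457  0.77900765] [-0.16293764  9.95023954  5.29863288] 0.040006848070522114
tool force [ 6.91649556 -7.22653871 -5.20082237]
```

View pics/w11.png

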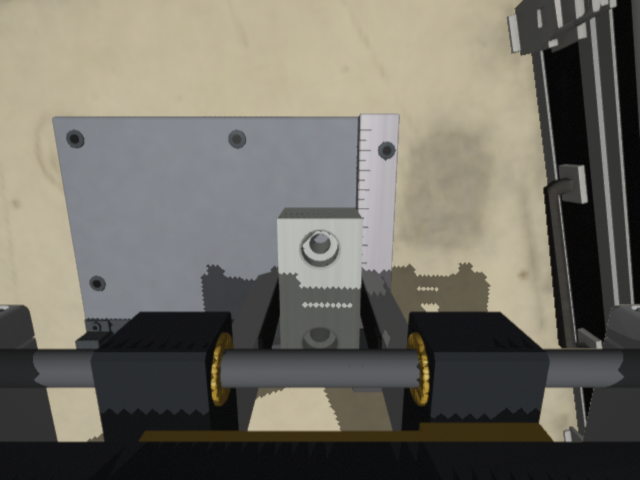

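View pics/t11.png

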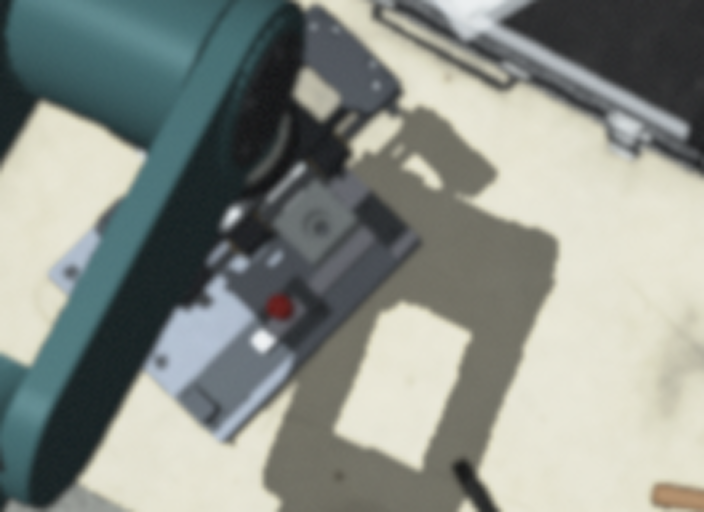

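Run:
```python
from h import *
o=robot.get_obs(); plan([(o['tool_pos'],R.from_euler('xyz',[3.1395,0.0005,.779]))])
```

```text
[-0.0081 -0.0084  0.0001] [0. 0. 0.]
```

>>> drive_tool:
  series:
    - [[-0.012, -0.012, 0, -0.2, 0.2, 0.1, 20], [-0.014, -0.014, 0, -0.4, 0.35, 0.15, 20], [-0.014, -0.014, 0, -0.5, 0.45, 0.2, 20], [-0.014, -0.014, 0, -0.5, 0.45, 0.2, 20], [-0.014, -0.014, 0, -0.5, 0.45, 0.2, 20]]

```text
time: 15.45
tool_pos: [0.5537, -0.1965, 0.0061]
ee_rot: [3.141, -0.002, 0.78]
wrist_force: [-3.4, 14.2, 10.3]
width: 0.0399
```

```bash
cat > chk.py <<'E'
from h import *
s=snap('wrist'); np.savez('wrist12.npz',**s); cv2.imwrite('pics/w12.png',s['img'])
o=robot.get_obs(); print(o['time'],o['tool_pos'],o['ee_rot'],o['wrist_force'],o['wrist_torque'],o['width'])
f=R.from_euler('xyz',o['ee_rot']).inv().apply(o['wrist_force']); print('tool force',f)
W=cloud(s)
m=(W[...,2]>.045)&(W[...,2]<.058); m[:,:283]=0; m[:,357:]=0; m[:218]=0;m[340:]=0
A=W[m]; c=A.mean(0); u,sv,vt=np.linalg.svd(A-c,full_matrices=False); nn=vt[2]*np.sign(vt[2,2]); print('top normal',nn, 'z med',np.median(A[:,2]),np.percentile(A[:,2],[5,95]))
m=(abs(W[...,2]-.016)<.006); m[300:]=0; m[:120]=0;m[:,:100]=0;m[:,270:]=0
A=W[m]; c=A.mean(0); u,sv,vt=np.linalg.svd(A-c,full_matrices=False); nn=vt[2]*np.sign(vt[2,2]); print('table normal',nn,'z',np.median(A[:,2]))
E
python3 chk.py
```

```text
15.5 [ 0.55376306 -0.1964774   0.00615976] [ 3.14129615e+00 -1.98936999e-03  7.79982449e-01] [-2.65769746 15.10465143  9.40873679] [ 2.74189101  0.89898373 -0.29139731] 0.040042777796547184
tool force [  8.75187627 -12.6045733   -9.39508234]
top normal [1.05177535e-03 6.90685810e-04 9.99999208e-01] z med 0.05133492999951854 [0.0501889 0.0523102]
table normal [-1.12768374e-03  8.49039673e-04  9.99999004e-01] z 0.015275675582615575
```

Run:
```python
from h import *
for n in('top',):
    s=snap(n); Wf=cloud(s).reshape(-1,3); I=s['img'].reshape(-1,3).astype(int)
    cv2.imwrite('pics/t13.png',cv2.resize(s['img'][150:260,170:300],None,fx=5,fy=5,interpolation=2))
    red=(I[:,2]>110)&(I[:,1]<70)&(abs(Wf[:,0]-.484)<.04)&(abs(Wf[:,1]+.19)<.04)&(Wf[:,2]>.06)
    k=Wf[red].mean(0); J=R.from_euler('z',-45.4,degrees=True).inv()
    print(red.sum(),k,'moved since start (jig):',J.apply(k-[ 0.44991874,-0.15800404,0.06580811])*1000)
    q=proj(s,[[.5544,-.1956,.052]]); print(q)
s=dict(np.load('wrist12.npz')); W=cloud(s); P=[]
for v in range(125,200):
    z=W[v,:,2]; c=[u for u in range(340,385) if np.median(z[u:u+5])>.0225]
    if c: P.append(W[v,c[0],:2])
l=cv2.fitLine(np.float32(P),cv2.DIST_HUBER,0,.001,.001).ravel(); n=np.array([-l[1],l[0]]); n*=np.sign(n[0])
m=(W[...,2]>.047)&(W[...,2]<.056); m[:,:270]=0; m[:,370:]=0; m[:200]=0;m[345:]=0
d=(W[m][:,:2]-l[2:])@n; print('fence dir',np.degrees(np.arctan2(l[1],l[0]))%180,'block dist',np.percentile(d,[1,50,99])*1000)
o=robot.get_obs(); print(o['tool_pos'],o['wrist_force'])
```

```text
0 [nan nan nan] moved since start (jig): [nan nan nan]
[[218.7977232  170.70436626]]
fence dir 44.233864 block dist [-39.46912112 -19.60143071   0.44415587]
[ 0.55374867 -0.19647493  0.00613988] [-4.03175908 14.75656263 10.29869419]<stdin>:6: RuntimeWarning: Mean of empty slice.
  ret = um.true_divide(
```

View pics/t13.png

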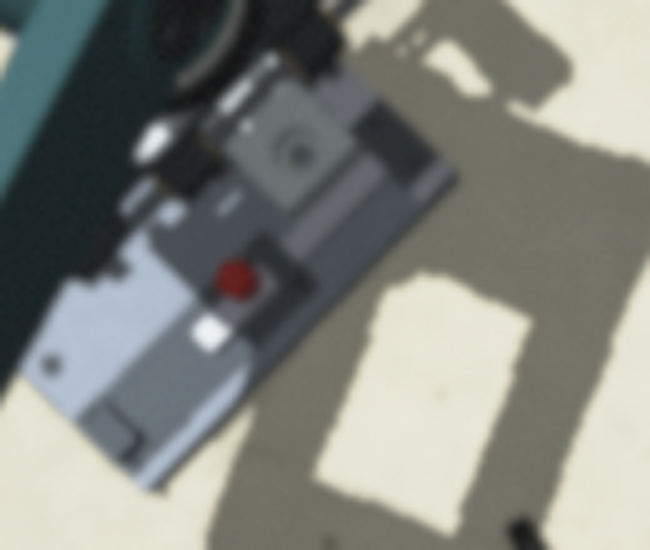

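Run:
```python
from h import *
s=snap('top'); W=cloud(s); I=s['img'].astype(int)
red=(I[...,2]>70)&(I[...,1]<50)&(I[...,0]<60); red[:190]=0; red[225:]=0; red[:,:200]=0; red[:,240:]=0
red&=W[...,2]>.058; k=W[red].mean(0); J=R.from_euler('z',-45.4,degrees=True).inv()
print(red.sum(),k,J.apply(k-[ 0.4499,-0.1580,0.0658])*1000,'jig',J.apply(k-[.5279,-.1596,0])*1000)
o=robot.get_obs(); print(o['time'],o['tool_pos'],o['wrist_force'],o['width'])
```

```text
44 [ 0.48278209 -0.19344996  0.06376926] [48.32956087 -1.478393   -2.03073924] jig [ -7.57761893 -55.8929797   63.76926076]
15.6 [ 0.5537267  -0.19646834  0.0061384 ] [-4.58472951 14.94119874  9.85963845] 0.03972893264324912
```

```bash
python3 -c "
from bench import robot
robot.close_job(); o=robot.get_obs(); print(o['time'],o['tool_pos'],o['wrist_force'],o['width'])"
```

```text
the job is handed in; nothing more can be done
the job is handed in; nothing more can be done
```

The stop bolt is home in the keeper, and the blank was held pressed into the corner against fence, bolt and table when I handed the job in at about 15.6 s. I used the farther of the two blanks, 0.66 m from the base against 0.55 m.

**Last checks on the blank:**
- It sits flat, to within about 0.002 rad, and its top is 36 mm above the table.
- Its side is within about 0.5 mm of the fence, and it lies along the fence to about 0.5°.
- The push is roughly 13 N to the fence, 9 N to the bolt and 10 N down, with the 40 mm grip holding.
- Its position matches the seat I worked out from the jig to within about 1 mm.
- The arm never went near the caliper, marker or brush, though I took no final picture of all three.

**What disagreed or went wrong:**
- **Fingertips:** they sit about 27 mm short of the reported TCP. My first attempt on the knob therefore closed above it, and I corrected every later height for this.
- **Bolt travel:** the bolt moved only about 48 mm, not the full 62 mm. I concluded it started about 14 mm in, because it stopped hard at the same place in three pushes (about 13, 15 and 41 N) and its end lies under the keeper. I had no direct reading of the joint.
- **Bolt push force:** the first home push reached about 41 N sideways plus 29 N upward at the wrist, about 50 N in all. It went through the fingers on the knob and was under the 120 N wrist limit. I eased off, which drew the bolt back a few millimetres, and then pushed it home again more gently.

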